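Roll down the lipping of a bow-front shelf on a free-running carriage

ROBOT

A 6-joint arm with a two-finger parallel gripper is mounted at the origin on the work surface. World frame = base frame: x ahead of the robot, y to its left, z up, the work surface at z = 0. Lengths are in m, angles in rad, forces in N, time in s.
With the tool pointing down it reaches from about 0.3 to 0.75 m from the base axis. Payload 8.5 kg.
Tool frame: the origin (TCP) lies at the very end of the fingers, on their centre line; the grasp point (between the pads) lies 19 mm behind it; z points along the fingers, y is the line along which they close (so a half turn about z gives the same grasp; the last joint's range is limited). The gripper opens to 85 mm and grips with 20 to 120 N. Pads are 22 mm wide; open, the fingers measure 114 mm over their backs; the gripper's body (76 mm by 85 mm) begins 54 mm behind the grasp point. The pads swing forward as they close: fully open they stand 13 mm farther back than shut.
Start: joints at [-1.532, 0.381, 1.297, -0, 1.464, -0.215], TCP at [0.138, -0.532, 0.194] pointing down, gripper open.
Joint ranges: [-3.11, 3.11], [-0.89, 2.33], [0.22, 2.48], [-1.42, 4.56], [0.17, 2.85], [-2.88, 2.88]. Speed limits (rad/s): [2.39, 2.39, 3.14, 3.14, 3.14, 3.14].

INTERFACE

Orientations are given as a unit quaternion [x, y, z, w].
In Python, from station import arm gives the robot as it stands.
- The arm moves only by the tool carry_out, never from a script. Its argument "motion" is a list of rows, each a list of 2 entries, a list of its own where there are three numbers: the shift along the tool's x, y, z in m, then the turn, a rotation vector about the tool's x, y, z in rad. In form: [[[x, y, z], [rx, ry, rz]], ...]. A call has exactly 10 rows; each row shifts and turns the commanded pose from where the row before left it, along the tool's axes as they then stand; what a row does not reach is not made up. A row lasts 1/12 s, in which the tool goes at most 41.7 mm and 7.16 degrees, less where a joint would pass 70% of its speed; a pose out of reach is approached as far as the arm can. A call is refused whole if a number of a shift passes 0.0417 or a number of a turn 0.125, either way. A call with a gripper value outside its range is refused whole. "fingers" is the closure, from -1 (fully open) to 1 (shut), set as the call begins (left out, the last holds). The fingers move at their own pace and stop on an object; "force" is the grip in N (left out, the last holds). Time passes only in rows, so rows that do not move let the fingers close, or fill a call up. It gives the time, the measured TCP pose, the force, the opening and the grip force at its end, in the units of the state.
- arm.read_state(): the state, without advancing time (a new reading comes with each control period).
- arm.grab_frame(name): name is "scene" or "top"; returns a dict with "img" (420x560x3 uint8, red, green, blue), "range_z" (420x560 float32, m along the optical axis (not along the pixel's ray), 0 where there is no reading), "camera_matrix" (3x3 intrinsics, pixels), "R" (3x3) and "t" (3): a world point X has camera coordinates R X + t. Camera axes: x right, y down, z forward; pixel columns grow to the right and rows downward; lengths in m; the calibration is good to about 2 mm. A picture is of the moment at which its call begins.
- arm.close_job(): hands the job in; it is judged then, once.
Trained networks look in the newest picture that a camera, given by its name, has taken for a name from the list of things; names that differ only in an ending like _2 or _b are one class to them, and where a whole thing is asked for, a point or a joint stands for the part that bears it (a point fixed in the world has none). Each returns a list of dicts, best first, with "score" (0 to 1); they miss things now and then, are a little off and sometimes report something else, mostly with a low value. They report only what shows in the picture. A call takes as long as a camera call. They do not tell look-alikes from the thing itself.
- arm.masks_of(label, camera): "mask" (420x560 bool, what is visible of it) and "box" ([centre column, centre row, width, height] in pixels, round what is visible of it).
The state is a dict: "clock": time; "joint_positions": joint angles; "dq": joint speeds; "joint_torque": joint torques, N m; "ee_pos": TCP position; "tcp_rot": TCP orientation; "contact_force": force on the tool from outside, world axes, zero at the start; "torque": the same for the moment, N m; "width": opening from 0.0 (shut) to 1.0 (fully open); "finger_force": force on a finger pad.
Only numpy, scipy, OpenCV 4.12 (cv2) and the standard library are available. Lean on these libraries where they do the work, as an engineer would, in place of code of your own. Each camera call takes 0.05 s, during which the arm holds its last target. There are 200 camera calls.

TASK

Take the red-handled hand roller out of its block and roll down the dark lipping on the bowed front edge of the shelf: one unbroken pass that starts on the last 40 mm at the shelf's left end (the +y end) and goes on to the last 40 mm at its right end, pressing with a steady 7 N or so all the way (always between 3 and 12 N), touching the shelf and its carriage with nothing but the roller. The carriage that carries the shelf has no brake and runs off sideways while you press on a sloping part, so follow it, do not dawdle, and never let it reach an end buffer. Finish still holding the roller, upright and clear of the shelf, higher than its top, with the carriage standing still; the glue bottle, the try square, the offcut and the roller's block stay where they are.

Things in the scene. Friction and masses are not known exactly. Their poses are not given: they have to be found in the camera images.
- edge_roller: Loose hand roller standing upright, 117 mm tall, 0.23 kg. Origin on its axis at the very bottom, z up. Black rubber wheel of radius 20 mm, 4.5 to 44.5 mm above the origin, free to turn about the tool's axis; red handle 30 x 28 mm across, 61 to 117 mm above the origin. Its wheel stands in the block's hole, origin 10 mm above the bench; draw it straight up. Grip low on the handle, about 80 N
- roller_mid (a point): Centre of the rubber wheel: on the tool's axis, 24.5 mm above the roller's origin; it is 20 mm off the edge's face, so 470 mm from the arc's centre, when the wheel just touches
- roller_block: Wooden block 100 x 100 x 40 mm on the bench, heavy; a 50 mm hole, 30 mm deep, in the middle of its top holds the roller. Origin under its centre
- rail_base: Fixed base of the carriage: two aluminium rails 1.0 m long along its own y axis, with rubber buffers on an end plate at each end. Origin on the bench below the middle of the rails; x points away from the robot, y along the rails to the left
- shelf_carriage: Carriage with the shelf clamped on it, running on the rails. Origin on the bench under its middle: its y in the rail base's frame is its position along the rails, 0 in the middle, buffers stop it at +/-230 mm; axes as the base's. Nominal moving mass 10 kg (truly 8.5 to 12.5), dry bearing friction 1.2 N, viscous drag 2 N per m/s; nothing else holds it along the rails, across them it is rigid
- bow_crest (a point): Crest of the shelf's bowed front edge (its point nearest the robot), mid thickness, 150 mm before (-x) the carriage's middle; axes as the carriage's. The shelf is 400 mm wide, 260 mm deep, underside 62 mm and top 92 mm above the bench; clamps at its back reach 155 mm. The edge, with dark lipping, is an arc of radius 450 mm, its ends at y = +/-200 mm, 47 mm behind the crest
- glue_bottle: White glue bottle, 60 mm across, 150 mm tall, upright on the bench, loose. Origin under its centre
- try_square: Try square lying on the bench, 110 mm wooden stock and 170 mm steel blade, loose
- offcut: Offcut of light wood 140 x 50 x 30 mm lying on the bench, loose
Things that resemble listed ones, but are neither listed nor needed, are in the scene too. Leave any purple look-alike of the edge_roller alone.

How it is judged:
By the outcome, as a careful person would: the job done as asked, in the order asked, and still so for the second after the job is handed in, while the arm keeps its last pose, push and grip.
It also fails if it takes over 54 s, if anything falls off the work surface, if the arm or the gripper's body presses on something with over 40 N, if the wrist force passes 120 N, or if a joint passes its speed limit or range.

## Working session

There is one attempt and no reset: what is moved stays moved. The work goes in short steps, Python scripts to look and compute and a tool call to move; the robot and the scene stay as the last step left them, time stands still between calls to the robot, and variables do not carry over. Pictures are saved under pics/ and viewed, at most 10 in all, crops included, and the job is handed in when it is done.

Besides the shell and the picture viewer there is one more tool, called as name(argument=value, ...), one argument or row to a line, values as JSON. carry_out: Moves the arm, as the interface text tells. Its arguments: {"type":"object","properties":{"motion":{"type":"array"},"fingers":{"type":"number"},"force":{"type":"number"}},"required":["motion"]}

```bash
mkdir -p pics; ls; python3 - <<'E'
from station import arm
import cv2,numpy as np
s=arm.read_state();print(s)
for c in("scene","top"):
    f=arm.grab_frame(c);cv2.imwrite(f"pics/{c}0.png",f["img"][:,:,::-1]);np.savez(f"{c}0.npz",**f)
    print(c,f["camera_matrix"].tolist(),f["R"].round(3).tolist(),f["t"])
    for n in("edge_roller","roller_block","rail_base","shelf_carriage","glue_bottle","try_square","offcut"):
        print(n,[(round(m["score"],2),np.round(m["box"]).tolist()) for m in arm.masks_of(n,c)])
E
```

```text
pics
{'clock': 0.0, 'joint_positions': array([-1.53232357e+00,  3.81201282e-01,  1.29828950e+00, -4.83992726e-06,
        1.46359022e+00, -2.15293769e-01]), 'dq': array([-0.00105331,  0.00162902,  0.0009822 ,  0.00139982, -0.00084825,
       -0.00059161]), 'joint_torque': array([ 7.62952313e-04, -4.48455906e+01, -2.31274295e+01, -1.27955154e-04,
        4.79503840e-03,  7.94259336e-06]), 'ee_pos': array([ 0.13806399, -0.53202064,  0.19299929]), 'tcp_rot': array([ 9.91960805e-01,  1.26543301e-01,  6.33104499e-05, -7.41477747e-04]), 'contact_force': array([-0.22099175, -0.07007702,  0.37750367]), 'torque': array([-0.03830414,  0.05067321, -0.02389434]), 'finger_force': 0.0, 'width': 1.0018106591578526}
scene [[404.9825956125496, 0.0, 287.56882497340365], [0.0, 404.9825956125496, 209.57205897878765], [0.0, 0.0, 1.0]] [[0.37, 0.929, -0.022], [0.501, -0.219, -0.837], [-0.782, 0.299, -0.546]] [-0.23000218 -0.17696596  1.29851255]
edge_roller [(0.77, [336.0, 169.0, 19.0, 38.0]), (0.57, [366.0, 162.0, 16.0, 42.0])]
roller_block [(0.64, [335.0, 189.0, 55.0, 30.0])]
rail_base [(0.63, [280.0, 3
[... 191 characters left out ...]
73.0, 271.0, 156.0])]
offcut [(0.79, [266.0, 215.0, 26.0, 24.0])]
top [[467.9530566784922, 0.0, 278.0409729431354], [0.0, 467.9530566784922, 200.80128261156622], [0.0, 0.0, 1.0]] [[-0.015, -1.0, 0.007], [-0.998, 0.015, -0.053], [0.053, -0.008, -0.999]] [0.01823728 0.51909183 1.09820265]
edge_roller [(0.74, [181.0, 264.0, 28.0, 26.0])]
roller_block [(0.6, [183.0, 264.0, 44.0, 50.0]), (0.22, [182.0, 266.0, 30.0, 19.0])]
rail_base [(0.59, [279.0, 113.0, 419.0, 161.0])]
shelf_carriage [(0.85, [230.0, 111.0, 193.0, 160.0])]
glue_bottle [(0.7, [389.0, 272.0, 32.0, 24.0])]
try_square [(0.92, [296.0, 269.0, 82.0, 48.0]), (0.51, [183.0, 266.0, 27.0, 20.0])]
offcut [(0.59, [274.0, 229.0, 22.0, 61.0])]
```

```bash
python3 - <<'E'
import cv2,numpy as np
a=cv2.imread("pics/top0.png");b=cv2.imread("pics/scene0.png")
cv2.imwrite("pics/top_v.png",cv2.resize(a,(800,600),interpolation=cv2.INTER_CUBIC))
cv2.imwrite("pics/scene_v.png",cv2.resize(b,(800,600),interpolation=cv2.INTER_CUBIC))
E
```

```text
(no output)
```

View pics/top_v.png

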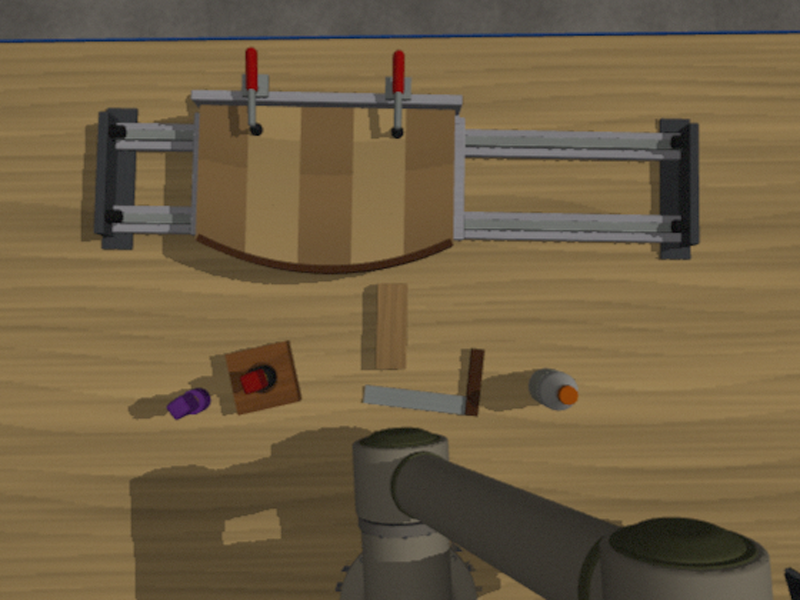

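View pics/scene_v.png

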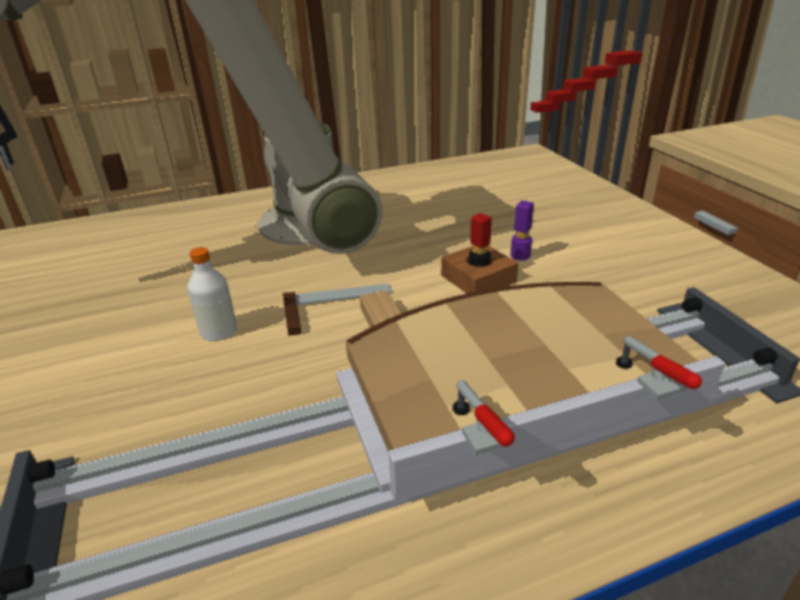

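The top view shows two roller-like tools. The red one, at original pixel (181,265), stands in the wooden block. The purple one, at (132,283), stands on the bare bench. The red one is the one meant. The shelf sits toward +y on the rails, its bowed edge facing the robot. Next I measure everything and make the confirming crop.

```bash
cat > h.py <<'E'
import numpy as np,cv2
from scipy.optimize import least_squares
def world(f):
    K,R,t=f["camera_matrix"],f["R"],f["t"];h,w=f["range_z"].shape
    u,v=np.meshgrid(np.arange(w),np.arange(h));d=f["range_z"]
    P=np.stack([(u-K[0,2])/K[0,0]*d,(v-K[1,2])/K[1,1]*d,d],-1)
    return (P-t)@R
def atz(f,u,v,z):
    K,R,t=f["camera_matrix"],f["R"],f["t"]
    r=np.stack([(u-K[0,2])/K[0,0],(v-K[1,2])/K[1,1],np.ones_like(u,float)],-1)@R
    c=-R.T@t
    return (c+r*((z-c[2])/r[...,2])[...,None])[...,:2]
def arc(f,cols=range(120,340)):
    """front edge of shelf top: circle centre (r=.45), and end columns' points"""
    W=world(f);pts=[]
    for u in cols:
        m=np.where((abs(W[:,u,2]-.092)<.007)&(W[:,u,0]<.75)&(W[:,u,0]>.4))[0]
        if len(m)>20: pts.append((u,m.max()+.5))
    p=np.array(pts,float);q=atz(f,p[:,0],p[:,1],.092)
    s=least_squares(lambda c:np.hypot(*(q-c).T)-.45,[q[:,0].min()+.45,q[:,1].mean()],loss="soft_l1",f_scale=.002)
    return s.x,q,s.fun
E
python3 - <<'E'
from h import *
f=dict(np.load("top0.npz"));W=world(f)
c,q,r=arc(f);print("arc centre",c,"resid",np.abs(r).mean(),"ends",q[0],q[-1],len(q))
print("prof u=400",[(v,W[v,400].round(3).tolist()) for v in range(84,176,4)])
for n,(u0,u1,v0,v1) in dict(red=(160,205,240,290),purple=(110,155,265,300)).items():
    S=W[v0:v1,u0:u1];I=f["img"][v0:v1,u0:u1].astype(int)
    m=(S[...,2]>.085)
    p=S[m];zt=np.median(p[:,2][p[:,2]>p[:,2].max()-.01]);t=p[p[:,2]>zt-.006]
    print(n,len(t),zt,t.mean(0),cv2.minAreaRect((t[:,:2]*1000).astype(np.float32)))
S=W[235:295,155:212];p=S[abs(S[...,2]-.04)<.006];print("block",p.mean(0),cv2.minAreaRect((p[:,:2]*1000).astype(np.float32)))
for n,(u0,u1,v0,v1) in dict(off=(258,290,195,262),bottle=(365,410,255,290),sq=(250,342,240,295)).items():
    S=W[v0:v1,u0:u1];p=S[(S[...,2]>.01)];print(n,p.min(0),p.max(0))
# rails yaw: end plates and rails
m=(W[...,2]>.02)&(W[...,0]>.5)&(W[...,0]<.95)
p=W[m];print("all z",np.histogram(p[:,2],bins=np.arange(.02,.2,.01)))
L=[]
for u in range(335,455):
    g=W[80:175,u];k=g[(g[:,2]>.028)]
    L.append((k[:,0].min(),k[:,0].max(),k[:,0].mean(),k[:,1].mean()))
L=np.array(L)
for j in range(3):print("rail yaw fit",np.polyfit(L[:,3],L[:,j],1))
im=cv2.resize(f["img"][225:310,100:220,::-1],(720,510),interpolation=cv2.INTER_CUBIC);cv2.imwrite("pics/crop.png",im)
E
```

```text
arc centre [0.98959554 0.1091047 ] resid 0.0010708634361817502 ends [0.59130754 0.31969454] [ 0.69315684 -0.08080993] 181
prof u=400 [(84, [0.801, -0.292, -0.001]), (88, [0.793, -0.293, -0.005]), (92, [0.778, -0.288, 0.013]), (96, [0.764, -0.284, 0.026]), (100, [0.754, -0.283, 0.027]), (104, [0.748, -0.286, 0.015]), (108, [0.737, -0.285, 0.018]), (112, [0.732, -0.29, -0.002]), (116, [0.723, -0.29, -0.002]), (120, [0.713, -0.29, -0.003]), (124, [0.702, -0.288, 0.002]), (128, [0.693, -0.289, 0.0]), (132, [0.683, -0.289, -0.001]), (136, [0.673, -0.288, -0.001]), (140, [0.664, -0.288, -0.001]), (144, [0.653, -0.287, 0.001]), (148, [0.644, -0.287, -0.0]), (152, [0.632, -0.283, 0.016]), (156, [0.62, -0.28, 0.026]), (160, [0.611, -0.28, 0.025]), (164, [0.603, -0.282, 0.016]), (168, [0.595, -0.286, 0.0]), (172, [0.585, -0.285, 0.001])]
red 12 1.1240347060296818 [0.46045514 0.01910569 1.12403471] ((460.45513916015625, 19.10569190979004), (0.0, 0.0), 0.0)
purple 5 1.1240347060296818 [0.46045514 0.01910569 1.12403471] ((460.45513916015625, 19.10569190979004), (0.0, 0.0), 0.0)
block [0.37610669 0.22941535 0.03977887] ((375.5788879394531, 231.01596069335938), (100.04539489746094, 101.39692687988281), 11.853422164916992)
off [ 0.38700326 -0.00589494  0.02380657] [0.5255248  0.04763245 1.12403471]
bottle [ 0.32468741 -0.26272491  0.01061195] [0.46045514 0.01910569 1.12403471]
sq [ 0.30751272 -0.1316426   0.01000303] [0.46045514 0.0486122  1.12403471]
all z (array([ 3095,   481,   968,  1797,    53,    51,  4223, 15590,  1236,
         423,    27,   281,   367,   137,     0,     0,     0]), array([0.02, 0.03, 0.04, 0.05, 0.06, 0.07, 0.08, 0.09, 0.1 , 0.11, 0.12,
       0.13, 0.14, 0.15, 0.16, 0.17, 0.18, 0.19]))Traceback (most recent call last):
  File "<stdin>", line 19, in <module>
    return umr_minimum(a, axis, None, out, keepdims, initial, where)
ValueError: zero-size array to reduction operation minimum which has no identity
```

```bash
sed -i 's/    return (P-t)@R$/    W=(P-t)@R; W[d<=0]=np.nan; return W/' h.py
python3 - <<'E'
from h import *
f=dict(np.load("top0.npz"));W=world(f)
c,q,r=arc(f);print("arc centre",c,"resid",(r[::10]*1000).round(1))
for n in range(2):
    k=(abs(r)<.002);p=q[k][6:-6]
    s=least_squares(lambda c:np.hypot(*(p-c).T)-.45,c);c=s.x;r=np.hypot(*(q-c).T)-.45
print("refit",c,np.std(s.fun),k.sum(),(r[:14]*1000).round(1),(r[-14:]*1000).round(1));print(q[:8].round(4).tolist(),q[-8:].round(4).tolist())
s3=least_squares(lambda c:np.hypot(*(p-c[:2]).T)-c[2],[*c,.45]);print("free radius",s3.x)
for n,(u0,u1,v0,v1) in dict(red=(160,205,240,290),purple=(110,155,265,300)).items():
    S=W[v0:v1,u0:u1];z=S[...,2]
    t=S[(z>.1)&(z<.16)];zt=np.median(np.sort(t[:,2])[-60:]);t=t[t[:,2]>zt-.012]
    print(n,len(t),zt,t.mean(0),cv2.minAreaRect((t[:,:2]*1000).astype(np.float32)))
for n,(u0,u1,v0,v1) in dict(off=(258,290,195,262),bottle=(365,410,255,290),sq=(250,342,240,295)).items():
    S=W[v0:v1,u0:u1];p=S[(S[...,2]>.01)];print(n,p.min(0),p.max(0))
# rail yaw: rows where the front rail centroid (brightness) lies, and back rail
I=f["img"].mean(2);L=[]
for u in range(335,455):
    for a,(x0,x1) in enumerate(((.57,.66),(.70,.80))):
        g=W[80:175,u];k=np.where((g[:,2]>.012)&(g[:,0]>x0)&(g[:,0]<x1))[0]+80
        if len(k)>3:L.append((a,*atz(f,np.array(float(u)),np.array((k.min()+k.max())/2),.02)))
L=np.array(L)
for a in (0,1):
    l=L[L[:,0]==a];print("rail",np.polyfit(l[:,2],l[:,1],1))
# end plates y
for u0,u1 in((55,100),(450,500)):
    S=W[70:185,u0:u1];p=S[S[...,2]>.04];print("plate",p.shape,np.percentile(p,[2,50,98],axis=0).round(3).tolist(),cv2.minAreaRect((p[:,:2]*1000).astype(np.float32)))
im=cv2.resize(f["img"][225:310,100:220,::-1],(720,510),interpolation=cv2.INTER_CUBIC);cv2.imwrite("pics/crop.png",im)
E
```

```text
arc centre [0.98959554 0.1091047 ] resid [  0.5  -1.    0.8  -0.3  -0.2  -1.   -0.7   0.7   1.    0.2   0.4  -0.4
  -0.2   1.2  -0.7   0.7  -1.    0.7 -97.9]
refit [0.98958381 0.10895064] 0.0006234220097614325 180 [ 0.6 -0.4  0.6 -0.4  0.6 -0.3  0.7 -0.2  0.9 -0.1 -1.   0.2 -0.7  0.5] [  0.2  -1.   -0.2   0.6  -0.6   0.3  -0.9  -0.   -1.1  -0.2   0.7  -0.4
   0.5 -98. ]
[[0.5913, 0.3197], [0.5913, 0.3175], [0.589, 0.3153], [0.589, 0.3131], [0.5867, 0.3109], [0.5867, 0.3087], [0.5844, 0.3065], [0.5844, 0.3042]] [[0.5747, -0.0629], [0.5746, -0.0652], [0.5768, -0.0674], [0.5768, -0.0696], [0.5768, -0.0719], [0.579, -0.0741], [0.5789, -0.0763], [0.6932, -0.0808]]
free radius [0.9856529  0.10907153 0.44618011]
red 189 0.12823663846789196 [0.37625866 0.22976811 0.12579839] ((375.8522033691406, 230.4353790283203), (29.57347297668457, 28.46162986755371), 17.564865112304688)
purple 195 0.1179528246985439 [0.33980662 0.3392732  0.11541911] ((339.4393615722656, 340.5969543457031), (27.632957458496094, 30.584436416625977), 34.518348693847656)
off [ 0.38700326 -0.00589494  0.02380657] [0.5255248  0.04763245 0.03635912]
bottle [ 0.32468741 -0.26272491  0.01061195] [ 0.38262383 -0.2042985   0.15421125]
sq [ 0.30751272 -0.1316426   0.01000303] [0.42749822 0.0486122  0.03586438]
rail [0.03404395 0.62585134]
rail [0.03146731 0.76431621]
plate (927, 3) [[0.616, 0.456, 0.041], [0.709, 0.483, 0.05], [0.806, 0.496, 0.055]] ((711.30078125, 474.3954162597656), (42.80232620239258, 199.327880859375), 88.18065643310547)
plate (909, 3) [[0.586, -0.485, 0.041], [0.679, -0.471, 0.05], [0.774, -0.443, 0.054]] ((680.671875, -463.925048828125), (42.55244064331055, 198.1541748046875), 88.15278625488281)
```

View pics/crop.png

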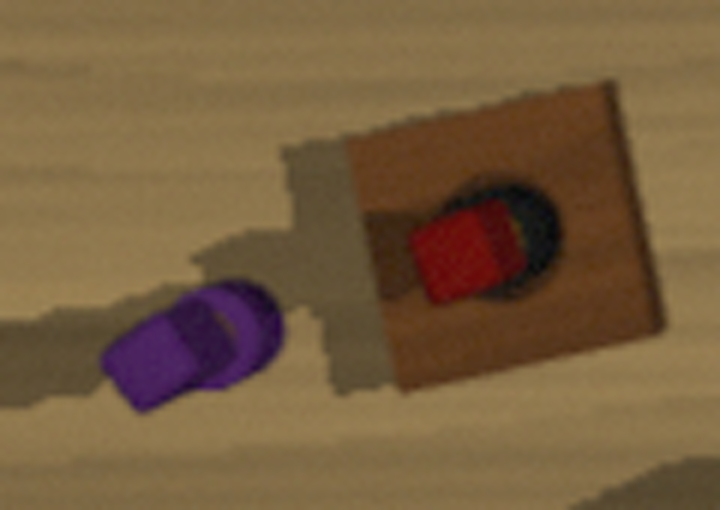

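The crop shows the red-handled roller at crop (465,250), standing in the block's hole. The purple look-alike at (195,345) stands outside the block, so the red one is the target.

It all agrees with the given sizes:
- Handle top is at z 0.128, against an expected 0.127.
- The handle measures 29.6x28.5 mm.
- The block measures 100x101 mm.

Next I plan the approach.

```bash
cat > plan.py <<'E'
import numpy as np,json,os
F="cmd.json"
def load(): return json.load(open(F)) if os.path.exists(F) else [.1380,-.5320,.1935,.2538]
def rows(targets,save=True,nd=4):
    """targets: world x,y,z,psi per row -> tool-axis rows; tracks commanded pose"""
    c=np.array(load());out=[]
    for t in targets:
        d=np.array(t)-c;C,S=np.cos(c[3]),np.sin(c[3])
        r=np.round([C*d[0]+S*d[1],S*d[0]-C*d[1],-d[2]],nd);a=round(-d[3],4)
        c=c+[C*r[0]+S*r[1],S*r[0]-C*r[1],-r[2],-a]
        out.append([[float(v)+0. for v in r],[0,0,float(a)+0.]])
    if save: json.dump(list(c),open(F,"w"))
    return out
def line(w,n):
    """straight move through waypoints w (k,4) using n rows each, from current command"""
    p=np.array(load());o=[]
    for q,k in zip(w,n):
        q=np.array(q,float);o+=[p+(q-p)*(i+1)/k for i in range(k)];p=q
    return o
def show(r):
    for i in range(0,len(r),10): print(json.dumps(r[i:i+10]).replace(" ",""))
E
python3 - <<'E'
from plan import *
show(rows(line([(.33,-.29,.21,1.0),(.37,.12,.21,1.885),(.376,.230,.17,1.885)],[10,13,4])+[(.376,.23,.17,1.885)]*3))
E
```

```text
[[[0.0247,-0.0186,-0.0016],[0,0,-0.0746]],[[0.0259,-0.0167,-0.0017],[0,0,-0.0746]],[[0.0272,-0.0147,-0.0017],[0,0,-0.0747]],[[0.0282,-0.0127,-0.0016],[0,0,-0.0746]],[[0.029,-0.0105,-0.0016],[0,0,-0.0746]],[[0.0298,-0.0084,-0.0017],[0,0,-0.0746]],[[0.0302,-0.0061,-0.0017],[0,0,-0.0746]],[[0.0307,-0.0038,-0.0016],[0,0,-0.0747]],[[0.0309,-0.0015,-0.0016],[0,0,-0.0746]],[[0.0308,0.0008,-0.0017],[0,0,-0.0746]]]
[[[0.0282,-0.0145,0.0],[0,0,-0.0681]],[[0.0292,-0.0125,0.0],[0,0,-0.0681]],[[0.0299,-0.0105,0.0],[0,0,-0.068]],[[0.0305,-0.0084,0.0],[0,0,-0.0681]],[[0.0311,-0.0063,0.0],[0,0,-0.0681]],[[0.0314,-0.0042,0.0],[0,0,-0.0681]],[[0.0316,-0.0021,0.0],[0,0,-0.068]],[[0.0317,0.0001,0.0],[0,0,-0.0681]],[[0.0316,0.0022,0.0],[0,0,-0.0681]],[[0.0314,0.0044,0.0],[0,0,-0.0681]]]
[[[0.031,0.0065,0.0],[0,0,-0.068]],[[0.0305,0.0087,0.0],[0,0,-0.0681]],[[0.0298,0.0106,0.0],[0,0,-0.0681]],[[0.0257,0.0099,0.01],[0,0,0.0]],[[0.0257,0.01,0.01],[0,0,0.0]],[[0.0257,0.0099,0.01],[0,0,0.0]],[[0.0257,0.0099,0.01],[0,0,0.0]],[[0.0,0.0,0.0],[0,0,0.0]],[[0.0,0.0,0.0],[0,0,0.0]],[[0.0,0.0,0.0],[0,0,0.0]]]
```

carry_out(
  motion=[
    [[0.0247,-0.0186,-0.0016],[0,0,-0.0746]],
    [[0.0259,-0.0167,-0.0017],[0,0,-0.0746]],
    [[0.0272,-0.0147,-0.0017],[0,0,-0.0747]],
    [[0.0282,-0.0127,-0.0016],[0,0,-0.0746]],
    [[0.029,-0.0105,-0.0016],[0,0,-0.0746]],
    [[0.0298,-0.0084,-0.0017],[0,0,-0.0746]],
    [[0.0302,-0.0061,-0.0017],[0,0,-0.0746]],
    [[0.0307,-0.0038,-0.0016],[0,0,-0.0747]],
    [[0.0309,-0.0015,-0.0016],[0,0,-0.0746]],
    [[0.0308,0.0008,-0.0017],[0,0,-0.0746]],
  ],
  fingers=-1,
  force=80,
)

```text
clock: 1.63
ee_pos: [0.3308, -0.2891, 0.2104]
tcp_rot: [0.877, 0.481, 0.0, 0.0]
contact_force: [0.4, -0.1, 0.4]
width: 0.999
finger_force: 0.0
```

carry_out(
  motion=[
    [[0.0282,-0.0145,0.0],[0,0,-0.0681]],
    [[0.0292,-0.0125,0.0],[0,0,-0.0681]],
    [[0.0299,-0.0105,0.0],[0,0,-0.068]],
    [[0.0305,-0.0084,0.0],[0,0,-0.0681]],
    [[0.0311,-0.0063,0.0],[0,0,-0.0681]],
    [[0.0314,-0.0042,0.0],[0,0,-0.0681]],
    [[0.0316,-0.0021,0.0],[0,0,-0.068]],
    [[0.0317,0.0001,0.0],[0,0,-0.0681]],
    [[0.0316,0.0022,0.0],[0,0,-0.0681]],
    [[0.0314,0.0044,0.0],[0,0,-0.0681]],
  ],
)

```text
clock: 2.47
ee_pos: [0.3607, 0.0266, 0.2104]
tcp_rot: [0.666, 0.746, 0.0, 0.0]
contact_force: [1.0, -1.0, 0.6]
width: 1.001
finger_force: 0.0
```

carry_out(
  motion=[
    [[0.031,0.0065,0.0],[0,0,-0.068]],
    [[0.0305,0.0087,0.0],[0,0,-0.0681]],
    [[0.0298,0.0106,0.0],[0,0,-0.0681]],
    [[0.0257,0.0099,0.01],[0,0,0.0]],
    [[0.0257,0.01,0.01],[0,0,0.0]],
    [[0.0257,0.0099,0.01],[0,0,0.0]],
    [[0.0257,0.0099,0.01],[0,0,0.0]],
    [[0.0,0.0,0.0],[0,0,0.0]],
    [[0.0,0.0,0.0],[0,0,0.0]],
    [[0.0,0.0,0.0],[0,0,0.0]],
  ],
)

```text
clock: 3.3
ee_pos: [0.3761, 0.2293, 0.1703]
tcp_rot: [0.588, 0.809, -0.0, 0.0]
contact_force: [0.4, -0.6, 0.8]
width: 1.002
finger_force: 0.0
```

carry_out(
  motion=[
    [[0.0007,0,0.02],[0,0,0]],
    [[0,0,0.02],[0,0,0]],
    [[0,0,0.02],[0,0,0]],
    [[0,0,0.015],[0,0,0]],
    [[0,0,0.01],[0,0,0]],
    [[0,0,0.01],[0,0,0]],
    [[0,0,0.005],[0,0,0]],
    [[0,0,0.004],[0,0,0]],
    [[0,0,0],[0,0,0]],
    [[0,0,0],[0,0,0]],
  ],
)

```text
clock: 4.13
ee_pos: [0.3762, 0.2301, 0.0666]
tcp_rot: [0.588, 0.809, 0.0, 0.0]
contact_force: [-0.5, 0.2, -0.3]
width: 1.0
finger_force: 0.0
```

carry_out(
  motion=[
    [[0,0,0],[0,0,0]],
    [[0,0,0],[0,0,0]],
    [[0,0,0],[0,0,0]],
    [[0,0,0],[0,0,0]],
    [[0,0,0],[0,0,0]],
    [[0,0,0],[0,0,0]],
    [[0,0,0],[0,0,0]],
    [[0,0,0],[0,0,0]],
    [[0,0,0],[0,0,0]],
    [[0,0,0],[0,0,0]],
  ],
  fingers=1,
  force=80,
)

```text
clock: 4.97
ee_pos: [0.376, 0.2304, 0.0666]
tcp_rot: [0.588, 0.809, 0.0, 0.0]
contact_force: [-0.6, 0.2, 6.2]
width: 0.334
finger_force: 78.8
```

```bash
python3 - <<'E'
from plan import *
from station import arm
s=arm.read_state();print({k:np.round(s[k],4).tolist() for k in("clock","ee_pos","tcp_rot","contact_force","width","finger_force")})
c=load();print(c);C,S=np.cos(c[3]),np.sin(c[3]);c=[c[0]+.0007*C,c[1]+.0007*S,c[2]-.104,c[3]];json.dump(c,open(F,"w"));print(c)
f=arm.grab_frame("scene");import cv2
cv2.imwrite("pics/grip.png",cv2.resize(f["img"][60:230,240:440,::-1],(700,595),interpolation=cv2.INTER_CUBIC))
E
```

```text
{'clock': 4.9667, 'ee_pos': [0.376, 0.2304, 0.0666], 'tcp_rot': [0.5877, 0.8091, 0.0002, 0.0002], 'contact_force': [-0.6351, 0.1918, 6.2364], 'width': 0.334, 'finger_force': 78.8464}
[0.37596912148043377, 0.23002291120816915, 0.16999999999999996, 1.8850000000000007]
[np.float64(0.3757527800205246), np.float64(0.2306886411629739), 0.06599999999999996, 1.8850000000000007]
```

View pics/grip.png

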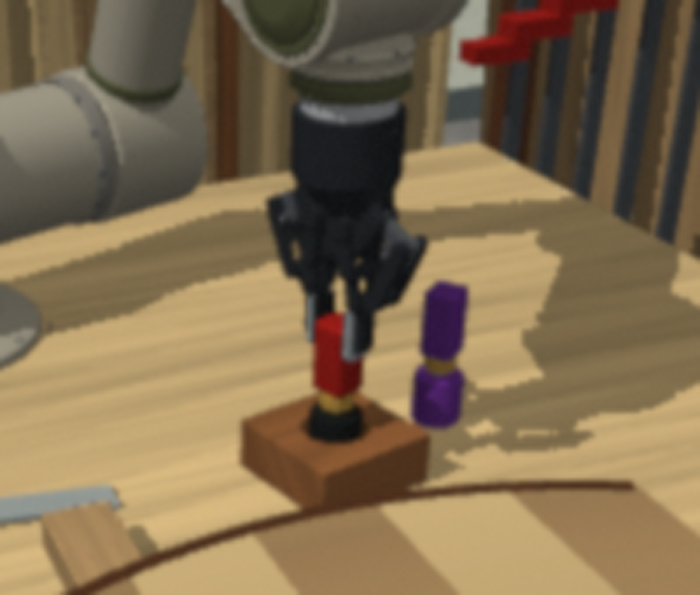

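```bash
python3 - <<'E'
from h import *
f=dict(np.load("scene0.npz"));K,R,t=f["camera_matrix"],f["R"],f["t"]
for z in(.0666,.071,.0856,.1,.127):
    c=R@np.array([.376,.2304,z])+t;p=K@c/c[2];print(z,(p[:2]-[240,60])*3.5)
E
```

```text
0.0666 [332.85680381 393.72788517]
0.071 [333.11114264 388.37873516]
0.0856 [333.96362214 370.44973605]
0.1 [334.8175058  352.49120509]
0.127 [336.45462203 318.06004816]
```

```bash
python3 - <<'E'
from h import *
from station import arm
f=arm.grab_frame("scene");W=world(f)
for r in range(290,405,8):
    print(r,[(c,W[60+round(r/3.5),240+round(c/3.5)].round(3).tolist(),f["img"][60+round(r/3.5),240+round(c/3.5)].tolist()) for c in(335,357)])
E
```

```text
290 [(335, [0.083, 0.389, 0.001], [169, 144, 100]), (357, [0.406, 0.229, 0.161], [46, 42, 35])]
298 [(335, [0.093, 0.383, -0.001], [170, 145, 101]), (357, [0.406, 0.229, 0.155], [24, 25, 28])]
306 [(335, [0.109, 0.375, 0.0], [168, 144, 100]), (357, [0.409, 0.228, 0.151], [21, 23, 26])]
314 [(335, [0.369, 0.234, 0.126], [143, 38, 29]), (357, [0.403, 0.231, 0.141], [24, 27, 28])]
322 [(335, [0.381, 0.227, 0.127], [147, 28, 23]), (357, [0.404, 0.231, 0.136], [32, 34, 35])]
330 [(335, [0.388, 0.224, 0.125], [151, 29, 25]), (357, [0.403, 0.232, 0.13], [30, 31, 34])]
338 [(335, [0.391, 0.222, 0.119], [114, 23, 19]), (357, [0.405, 0.232, 0.123], [30, 31, 34])]
346 [(335, [0.392, 0.223, 0.113], [112, 24, 20]), (357, [0.404, 0.232, 0.117], [30, 30, 33])]
354 [(335, [0.392, 0.222, 0.108], [109, 24, 20]), (357, [0.398, 0.236, 0.108], [63, 58, 59])]
362 [(335, [0.392, 0.223, 0.102], [111, 21, 18]), (357, [0.386, 0.243, 0.095], [82, 37, 33])]
370 [(335, [0.394, 0.222, 0.096], [110, 20, 16]), (357, [0.392, 0.241, 0.09], [85, 29, 21])]
378 [(335, [0.392, 0.224, 0.088], [108, 21, 15]), (357, [0.386, 0.244, 0.081], [86, 32, 22])]
386 [(335, [0.389, 0.225, 0.081], [107, 20, 17]), (357, [0.387, 0.244, 0.076], [106, 65, 44])]
394 [(335, [0.392, 0.224, 0.074], [103, 52, 25]), (357, [0.339, 0.272, 0.038], [132, 87, 50])]
402 [(335, [0.387, 0.227, 0.066], [126, 97, 43]), (357, [0.35, 0.266, 0.039], [100, 64, 37])]
```

Depth puts the handle where expected, but the fingertips look higher on it than planned. I'll re-grip 8 mm lower, which is still clear of the block and of the handle top.

carry_out(
  motion=[
    [[0,0,0],[0,0,0]],
    [[0,0,0],[0,0,0]],
    [[0,0,0],[0,0,0]],
    [[0,0,0],[0,0,0]],
    [[0,0,0.002],[0,0,0]],
    [[0,0,0.002],[0,0,0]],
    [[0,0,0.002],[0,0,0]],
    [[0,0,0.002],[0,0,0]],
    [[0,0,0],[0,0,0]],
    [[0,0,0],[0,0,0]],
  ],
  fingers=-0.2,
)

```text
clock: 5.9
ee_pos: [0.3758, 0.2303, 0.058]
tcp_rot: [0.588, 0.809, -0.0, -0.0]
contact_force: [0.2, -0.1, -0.5]
width: 0.598
finger_force: 0.0
```

carry_out(
  motion=[
    [[0,0,0],[0,0,0]],
    [[0,0,0],[0,0,0]],
    [[0,0,0],[0,0,0]],
    [[0,0,0],[0,0,0]],
    [[0,0,0],[0,0,0]],
    [[0,0,0],[0,0,0]],
    [[0,0,0],[0,0,0]],
    [[0,0,0],[0,0,0]],
    [[0,0,0],[0,0,0]],
    [[0,0,0],[0,0,0]],
  ],
  fingers=1,
  force=80,
)

```text
clock: 6.73
ee_pos: [0.3759, 0.2303, 0.0584]
tcp_rot: [0.588, 0.809, 0.0, 0.0]
contact_force: [-1.4, -0.8, 5.9]
width: 0.337
finger_force: 79.1
```

```bash
python3 - <<'E'
from plan import *
from h import *
from station import arm
c=load();c[2]-=.008;json.dump(c,open(F,"w"));print(c,arm.read_state()["contact_force"],arm.read_state()["torque"])
f=arm.grab_frame("scene");W=world(f)
for r in range(330,400,8): print(r,[(c,W[60+round(r/3.5),240+round(c/3.5)].round(3).tolist(),f["img"][60+round(r/3.5),240+round(c/3.5)].tolist()) for c in(310,357)])
# lift: straight up to origin z .0525+... TCP rel origin = .058-.010=.048 -> working TCP z=.1005
show(rows(line([(c[0],c[1],.155,c[3])],[7])+[(c[0],c[1],.155,c[3])]*3))
E
```

```text
[0.3757527800205246, 0.2306886411629739, 0.05799999999999996, 1.8850000000000007] [-1.35324396 -0.82822984  5.88797013] [-0.17307799  0.31092172 -0.0247144 ]
330 [(310, [0.366, 0.216, 0.117], [85, 65, 64]), (357, [0.405, 0.231, 0.131], [28, 29, 31])]
338 [(310, [0.367, 0.216, 0.109], [81, 57, 56]), (357, [0.406, 0.231, 0.123], [31, 32, 33])]
346 [(310, [0.364, 0.218, 0.102], [87, 57, 53]), (357, [0.407, 0.231, 0.118], [29, 31, 33])]
354 [(310, [0.364, 0.218, 0.097], [142, 100, 71]), (357, [0.402, 0.234, 0.11], [30, 31, 34])]
362 [(310, [0.369, 0.216, 0.093], [145, 101, 70]), (357, [0.405, 0.232, 0.107], [37, 38, 39])]
370 [(310, [0.368, 0.216, 0.085], [149, 100, 69]), (357, [0.391, 0.241, 0.09], [82, 37, 33])]
378 [(310, [0.37, 0.216, 0.08], [150, 101, 70]), (357, [0.387, 0.243, 0.082], [86, 30, 21])]
386 [(310, [0.243, 0.282, -0.001], [155, 118, 82]), (357, [0.385, 0.245, 0.075], [106, 65, 45])]
394 [(310, [0.328, 0.238, 0.04], [134, 96, 59]), (357, [0.34, 0.271, 0.039], [131, 87, 50])]
[[[0.0,0.0,-0.0139],[0,0,0.0]],[[0.0,0.0,-0.0138],[0,0,0.0]],[[0.0,0.0,-0.0139],[0,0,0.0]],[[0.0,0.0,-0.0138],[0,0,0.0]],[[0.0,0.0,-0.0139],[0,0,0.0]],[[0.0,0.0,-0.0138],[0,0,0.0]],[[0.0,0.0,-0.0139],[0,0,0.0]],[[0.0,0.0,0.0],[0,0,0.0]],[[0.0,0.0,0.0],[0,0,0.0]],[[0.0,0.0,0.0],[0,0,0.0]]]
```

carry_out(
  motion=[
    [[0,0,-0.0139],[0,0,0]],
    [[0,0,-0.0138],[0,0,0]],
    [[0,0,-0.0139],[0,0,0]],
    [[0,0,-0.0138],[0,0,0]],
    [[0,0,-0.0139],[0,0,0]],
    [[0,0,-0.0138],[0,0,0]],
    [[0,0,-0.0139],[0,0,0]],
    [[0,0,0],[0,0,0]],
    [[0,0,0],[0,0,0]],
    [[0,0,0],[0,0,0]],
  ],
)

```text
clock: 7.62
ee_pos: [0.3753, 0.2302, 0.1541]
tcp_rot: [0.588, 0.809, -0.001, -0.001]
contact_force: [-0.1, -0.2, -2.4]
width: 0.338
finger_force: 79.4
```

```bash
python3 - <<'E'
from plan import *
from h import *
from station import arm
s=arm.read_state();print({k:np.round(s[k],4).tolist() for k in("clock","ee_pos","contact_force","torque","joint_positions")})
f=arm.grab_frame("scene");cv2.imwrite("pics/lift.png",cv2.resize(f["img"][30:230,220:440,::-1],(660,600),interpolation=cv2.INTER_CUBIC))
W=world(f);m=arm.masks_of("edge_roller","scene")
for k in m: p=W[k["mask"]];print(k["score"],k["box"],np.nanpercentile(p,[3,50,97],axis=0).round(3).tolist())
E
```

```text
{'clock': 7.6167, 'ee_pos': [0.3753, 0.2302, 0.1541], 'contact_force': [-0.146, -0.246, -2.3971], 'torque': [0.0101, -0.0424, -0.0396], 'joint_positions': [0.2799, 0.228, 1.6492, 0.0, 1.2661, -0.0342]}
0.8 [363.8, 161.4, 17.1, 41.1] [[0.33, 0.323, 0.007], [0.35, 0.334, 0.06], [0.359, 0.357, 0.116]]
0.64 [336.7, 137.1, 22.2, 47.2] [[0.16, 0.213, 0.0], [0.387, 0.223, 0.149], [0.396, 0.338, 0.22]]
0.23 [370.6, 272.4, 267.9, 153.9] [[0.567, -0.091, 0.049], [0.74, 0.085, 0.091], [0.836, 0.306, 0.139]]
```

View pics/lift.png

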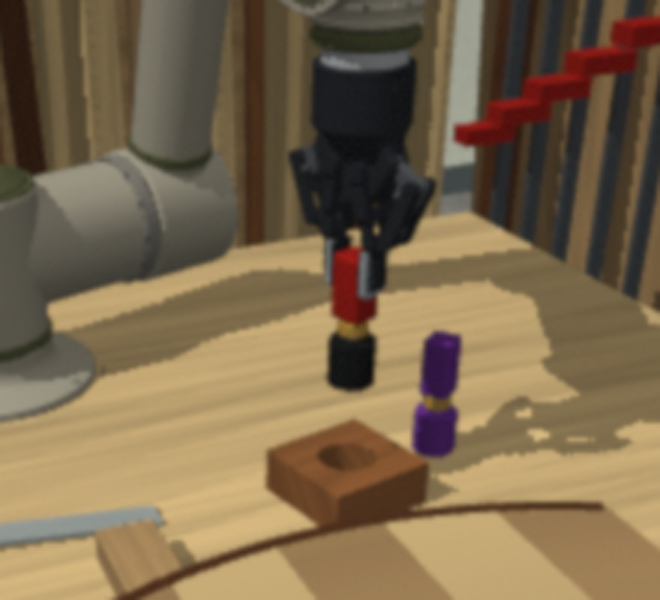

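The picture shows the roller upright in the fingers at crop (352,330). The block is empty and undisturbed at (345,475), and the purple one is untouched at (438,395). Next comes the approach to the shelf's left end.

```bash
cat >> plan.py <<'E'
EX=np.array([.99947,-.0327]);EY=np.array([.0327,.99947]);C0=np.array([.9901,.1090]);PSI=1.538;Z=.102
def pos(s,yc=0.,off=0.,C=C0):
    """roller centre for contact at arc coordinate s, carriage moved yc, retreated off from touching"""
    sn=s/.45;cs=np.sqrt(1-sn*sn);return C+yc*EY+(.47+off)*(-cs*EX+sn*EY)
E
python3 - <<'E'
from plan import *
a=pos(.182,0,.03);b=pos(.182,0,.005);print(a,b)
show(rows(line([(*a,.155,PSI),(*a,Z,PSI),(*b,Z,PSI)],[6,5,5])+[(*b,Z,PSI)]*4))
E
```

```text
[0.53967374 0.32606814] [0.56219505 0.31521474]
[[[0.0067,0.0309,0.0],[0,0,0.0578]],[[0.0084,0.0305,0.0],[0,0,0.0579]],[[0.0102,0.0299,0.0],[0,0,0.0578]],[[0.0119,0.0293,0.0],[0,0,0.0578]],[[0.0136,0.0285,0.0],[0,0,0.0579]],[[0.0152,0.0277,0.0],[0,0,0.0578]],[[0.0,0.0,0.0106],[0,0,0.0]],[[0.0,0.0,0.0106],[0,0,0.0]],[[0.0,0.0,0.0106],[0,0,0.0]],[[0.0,0.0,0.0106],[0,0,0.0]]]
[[[0.0,0.0,0.0106],[0,0,0.0]],[[-0.002,0.0046,0.0],[0,0,0.0]],[[-0.002,0.0045,0.0],[0,0,0.0]],[[-0.0021,0.0046,0.0],[0,0,0.0]],[[-0.002,0.0046,0.0],[0,0,0.0]],[[-0.002,0.0046,0.0],[0,0,0.0]],[[0.0,0.0,0.0],[0,0,0.0]],[[0.0,0.0,0.0],[0,0,0.0]],[[0.0,0.0,0.0],[0,0,0.0]],[[0.0,0.0,0.0],[0,0,0.0]]]
```

carry_out(
  motion=[
    [[0.0067,0.0309,0],[0,0,0.0578]],
    [[0.0084,0.0305,0],[0,0,0.0579]],
    [[0.0102,0.0299,0],[0,0,0.0578]],
    [[0.0119,0.0293,0],[0,0,0.0578]],
    [[0.0136,0.0285,0],[0,0,0.0579]],
    [[0.0152,0.0277,0],[0,0,0.0578]],
    [[0,0,0.0106],[0,0,0]],
    [[0,0,0.0106],[0,0,0]],
    [[0,0,0.0106],[0,0,0]],
    [[0,0,0.0106],[0,0,0]],
  ],
)

```text
clock: 8.55
ee_pos: [0.5386, 0.3252, 0.1111]
tcp_rot: [0.718, 0.696, -0.001, -0.0]
contact_force: [0.4, 0.6, -1.7]
width: 0.338
finger_force: 80.1
```

carry_out(
  motion=[
    [[0,0,0.0106],[0,0,0]],
    [[-0.002,0.0046,0],[0,0,0]],
    [[-0.002,0.0045,0],[0,0,0]],
    [[-0.0021,0.0046,0],[0,0,0]],
    [[-0.002,0.0046,0],[0,0,0]],
    [[-0.002,0.0046,0],[0,0,0]],
    [[0,0,0],[0,0,0]],
    [[0,0,0],[0,0,0]],
    [[0,0,0],[0,0,0]],
    [[0,0,0],[0,0,0]],
  ],
)

```text
clock: 9.38
ee_pos: [0.5621, 0.315, 0.1022]
tcp_rot: [0.719, 0.696, 0.0, -0.0]
contact_force: [0.3, -0.5, -2.7]
width: 0.336
finger_force: 79.9
```

```bash
python3 - <<'E'
from plan import *
from h import *
from station import arm
s=arm.read_state();print({k:np.round(s[k],4).tolist() for k in("clock","ee_pos","tcp_rot","contact_force","torque","joint_positions")},load())
f=arm.grab_frame("top")
try:
    c,q,r=arc(f)
    for n in range(2):
        p=q[abs(r)<.002][6:-6];sol=least_squares(lambda c:np.hypot(*(p-c).T)-.45,c);c=sol.x;r=np.hypot(*(q-c).T)-.45
    print("C",c,len(p),np.std(sol.fun))
except Exception as e: print(e)
g=arm.grab_frame("scene");cv2.imwrite("pics/pre.png",cv2.resize(g["img"][60:260,220:440,::-1],(660,600),interpolation=cv2.INTER_CUBIC))
E
```

```text
{'clock': 9.3833, 'ee_pos': [0.5621, 0.315, 0.1022], 'tcp_rot': [0.7185, 0.6955, 0.0, -0.0], 'contact_force': [0.3199, -0.5049, -2.7375], 'torque': [0.0153, -0.0432, -0.0358], 'joint_positions': [0.3274, 0.6162, 1.1557, 0.0001, 1.3696, 0.3599]} [0.5622286527502306, 0.31521398549771534, 0.10199999999999998, 1.5380000000000003]
C [0.98959596 0.1091426 ] 156 0.0006484317602672646
```

View pics/pre.png

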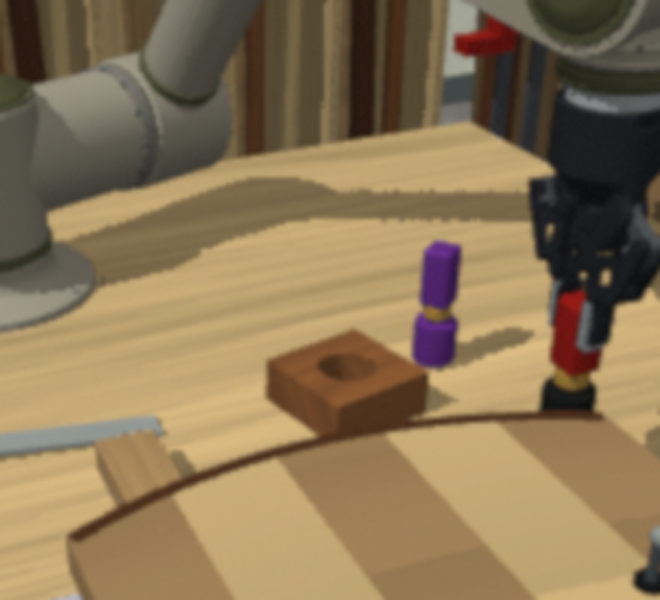

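The wheel stands just off the left end of the edge, at crop (570,395) with the shelf corner at (600,415). I approach along the normal in small steps until it touches.

carry_out(
  motion=[
    [[-0.0001,0.0002,0],[0,0,0]],
    [[-0.0001,0.0003,0],[0,0,0]],
    [[-0.0001,0.0002,0],[0,0,0]],
    [[-0.0001,0.0003,0],[0,0,0]],
    [[-0.0001,0.0002,0],[0,0,0]],
    [[-0.0001,0.0003,0],[0,0,0]],
    [[-0.0001,0.0002,0],[0,0,0]],
    [[-0.0001,0.0003,0],[0,0,0]],
    [[-0.0001,0.0002,0],[0,0,0]],
    [[-0.0001,0.0003,0],[0,0,0]],
  ],
)

```text
clock: 10.32
ee_pos: [0.5648, 0.3138, 0.1021]
tcp_rot: [0.719, 0.695, 0.0, -0.0]
contact_force: [0.1, -0.2, -2.0]
width: 0.337
finger_force: 79.9
```

```bash
python3 - <<'E'
from station import arm
import numpy as np
s=arm.read_state();print({k:np.round(s[k],5).tolist() for k in("clock","ee_pos","contact_force","torque","joint_torque")})
E
```

```text
{'clock': 10.3167, 'ee_pos': [0.56482, 0.31375, 0.10213], 'contact_force': [0.08887, -0.21778, -1.96099], 'torque': [-0.03694, 0.00359, 0.03358], 'joint_torque': [0.01606, -57.51696, -22.8832, 0.00315, -0.00733, 0.00557]}
```

carry_out(
  motion=[
    [[-0.0001,0.0002,0],[0,0,0]],
    [[0,0.0001,0],[0,0,0]],
    [[-0.0001,0.0001,0],[0,0,0]],
    [[0,0.0001,0],[0,0,0]],
    [[-0.0001,0.0002,0],[0,0,0]],
    [[0,0.0001,0],[0,0,0]],
    [[-0.0001,0.0001,0],[0,0,0]],
    [[0,0.0001,0],[0,0,0]],
    [[-0.0001,0.0002,0],[0,0,0]],
    [[0,0,0],[0,0,0]],
  ],
)

```text
clock: 11.15
ee_pos: [0.566, 0.3132, 0.1021]
tcp_rot: [0.719, 0.695, 0.0, 0.0]
contact_force: [0.3, -0.2, -2.1]
width: 0.339
finger_force: 79.9
```

carry_out(
  motion=[
    [[0,0.0001,0],[0,0,0]],
    [[0,0.0001,0],[0,0,0]],
    [[-0.0001,0.0001,0],[0,0,0]],
    [[0,0.0001,0],[0,0,0]],
    [[-0.0001,0.0001,0],[0,0,0]],
    [[0,0.0001,0],[0,0,0]],
    [[-0.0001,0.0001,0],[0,0,0]],
    [[0,0.0001,0],[0,0,0]],
    [[-0.0001,0.0001,0],[0,0,0]],
    [[0,0,0],[0,0,0]],
  ],
)

```text
clock: 11.98
ee_pos: [0.5665, 0.313, 0.1021]
tcp_rot: [0.719, 0.695, -0.0, -0.0]
contact_force: [-2.1, 0.7, -1.6]
width: 0.335
finger_force: 80.2
```

Contact at about 2.4 N, and the carriage is still at rest. Now I plan the pass and test it against mass and stiffness variations.

```bash
cat > roll.py <<'E'
from plan import *
DT=1/12
def design(m,K,C,st,n,v,F0,F=7.,tr=.4,s_end=-.185,sub=20):
    """st: s,sdot(<0),yc,vc at start -> n row targets xy and predicted states"""
    s,sd,yc,vc=st;f=F0;out=[];h=DT/sub;tgt=[]
    for i in range(n):
        for j in range(sub):
            sd=max(-v,sd-v/.35*h) if s>s_end else 0.;s+=sd*h
            f+=np.clip(F-f,-(F-F0)/tr*h if F<F0 else -20*h,max(F-F0,.01)/tr*h)
            fy=-f*s/.45-2*vc
            if abs(vc)<1e-4 and abs(fy)<1.2: vc=0.
            else:
                sg=np.sign(vc) if abs(vc)>1e-4 else np.sign(fy)
                vn=vc+h*(fy-1.2*sg)/m
                vc=0. if vn*vc<0 else vn
            yc+=vc*h
        tgt.append(pos(s,yc,-f/K,C));out.append((s,sd,yc,vc,f))
    return np.array(tgt),np.array(out)
def sim(tgt,p0,m,K,C,yc=0.,vc=0.,mu=1.2,sub=80,c=20.,sx=0):
    """simulate true carriage under position-commanded roller; returns F,s,yc,vc per row"""
    h=DT/sub;p=np.array(p0,float);o=[];dl=None;A=[]
    for t in tgt:
        d=(np.array(t)-p)/sub
        for j in range(sub):
            p=p+d;r=p-C-yc*EY;R=np.hypot(*r);n=r/R;dp=.47-R
            dd=0 if dl is None else (dp-dl)/h;dl=dp
            f=max(0,K*dp+c*dd);A.append(f);fy=-f*(n@EY)-2*vc
            if abs(vc)<1e-5 and abs(fy)<mu: vc=0.
            else:
                sg=np.sign(vc) if abs(vc)>1e-5 else np.sign(fy)
                vn=vc+h*(fy-mu*sg)/m;vc=0. if vn*vc<0 else vn
            yc+=vc*h
        o.append((f,.45*(n@EY),yc,vc))
    return np.array(o),np.array(A)
E
python3 - <<'E'
from roll import *
from station import arm
s=arm.read_state();print({k:np.round(s[k],5).tolist() for k in("ee_pos","contact_force","torque")})
c=load();C,S=np.cos(c[3]),np.sin(c[3]);dx,dy=-.0010-.0005-.0004,.0025+.0012+.0009
c=[c[0]+C*dx+S*dy,c[1]+S*dx-C*dy,c[2],c[3]];json.dump([float(v) for v in c],open(F,"w"));p0=np.array(c[:2]);print("cmd",p0)
r=p0-C0;n=r/np.hypot(*r);s0=.45*(n@EY);print("gap mm",(np.hypot(*r)-.47)*1e3,"s0",s0)
F0=2.4
for K0 in(4000.,):
    Cc=p0-n*(.47-F0/K0)
    for v in(.14,.2,.25):
        N=int(.37/v/DT)+3
        T,O=design(10.,K0,Cc,(s0,0,0,0),N,v,F0)
        print("v",v,"rows",N,"yc min",O[:,2].min(),"vmax",abs(O[:,3]).max(),"end",O[-1])
        for m in(8.5,10,12.5):
            for K in(2500.,4000.,6000.):
                Ct=p0-n*(.47-F0/K)
                o,A=sim(T,p0,m,K,Ct);print("  m",m,"K",K,"F",A.min().round(1),A.max().round(1),"@10",o[9].round(3),"end",o[-1].round(3))
E
```

```text
{'ee_pos': [0.56653, 0.31296, 0.1021], 'contact_force': [-2.06014, 0.74163, -1.58098], 'torque': [0.32721, 0.67411, 0.01041]}
cmd [0.56676388 0.31316417]
gap mm -0.0037429741814309914 s0 0.1821201584983227
v 0.14 rows 34 yc min -0.04357524475861762 vmax 0.06769332336165118 end [-0.18508817  0.         -0.02485421  0.06769332  7.        ]
  m 8.5 K 2500.0 F 0.0 11.1 @10 [ 6.873  0.086 -0.016 -0.042] end [11.068 -0.181 -0.031  0.04 ]
  m 8.5 K 4000.0 F 2.4 8.2 @10 [ 6.332  0.09  -0.021 -0.046] end [ 5.992 -0.186 -0.024  0.076]
  m 8.5 K 6000.0 F 0.2 13.0 @10 [ 6.798  0.092 -0.022 -0.046] end [11.858 -0.184 -0.026  0.08 ]
  m 10 K 2500.0 F 0.0 11.5 @10 [ 7.397  0.085 -0.015 -0.041] end [11.548 -0.18  -0.031  0.036]
  m 10 K 4000.0 F 2.4 7.5 @10 [ 6.718  0.09  -0.02  -0.048] end [ 6.633 -0.185 -0.025  0.066]
  m 10 K 6000.0 F 0.0 15.2 @10 [ 6.693  0.092 -0.022 -0.047] end [15.161 -0.183 -0.027  0.06 ]
  m 12.5 K 2500.0 F 0.0 11.7 @10 [ 8.188  0.084 -0.014 -0.039] end [11.724 -0.18  -0.031  0.026]
  m 12.5 K 4000.0 F 2.4 9.8 @10 [ 7.605  0.089 -0.019 -0.049] end [ 6.312 -0.185 -0.024  0.0
[... 1486 characters left out ...]
-0.017 -0.019] end [ 0.    -0.191  0.001  0.033]
  m 10 K 2500.0 F 1.3 6.6 @10 [ 5.435e+00  1.200e-02 -7.000e-03 -1.000e-03] end [ 5.642e+00 -1.850e-01 -7.000e-03  5.000e-03]
  m 10 K 4000.0 F 2.4 8.7 @10 [ 6.71   0.018 -0.013 -0.014] end [ 4.959 -0.186 -0.005  0.044]
  m 10 K 6000.0 F 0.0 16.8 @10 [ 7.987  0.022 -0.017 -0.022] end [ 0.    -0.191  0.001  0.043]
  m 12.5 K 2500.0 F 0.7 6.9 @10 [ 5.476e+00  1.100e-02 -6.000e-03 -2.000e-03] end [ 4.979e+00 -1.850e-01 -6.000e-03  2.000e-03]
  m 12.5 K 4000.0 F 2.4 8.3 @10 [ 6.856  0.017 -0.012 -0.016] end [ 7.054e+00 -1.850e-01 -6.000e-03  4.000e-02]
  m 12.5 K 6000.0 F 0.0 17.6 @10 [ 8.119  0.021 -0.016 -0.024] end [ 0.    -0.19   0.     0.051]
```

carry_out(
  motion=[
    [[0.0001,-0.0002,0],[0,0,0]],
    [[0,0,0],[0,0,0]],
    [[0,0,0],[0,0,0]],
    [[0,0,0],[0,0,0]],
    [[0,0,0],[0,0,0]],
    [[0,0,0],[0,0,0]],
    [[0,0,0],[0,0,0]],
    [[0,0,0],[0,0,0]],
    [[0,0,0],[0,0,0]],
    [[0,0,0],[0,0,0]],
  ],
)

```text
clock: 12.82
ee_pos: [0.5667, 0.3129, 0.1021]
tcp_rot: [0.719, 0.695, 0.0, 0.0]
contact_force: [-1.7, 1.0, -1.3]
width: 0.342
finger_force: 80.1
```

```bash
python3 - <<'E'
from station import arm
import numpy as np
s=arm.read_state();print({k:np.round(s[k],5).tolist() for k in("ee_pos","contact_force","torque")})
E
```

```text
{'ee_pos': [0.56674, 0.31286, 0.10212], 'contact_force': [-1.66094, 0.96415, -1.3234], 'torque': [0.14319, 0.3323, 0.02266]}
```

```bash
python3 - <<'E'
from station import arm
import numpy as np
L=[]
for i in range(12):
    arm.grab_frame("top");s=arm.read_state();L.append(np.r_[s["contact_force"],s["torque"],s["ee_pos"]*1000])
L=np.array(L);print(L.mean(0).round(3),L.std(0).round(3),s["clock"])
E
```

```text
[-1.08600e+00  6.26000e-01 -1.85400e+00  1.32000e-01  2.71000e-01
  1.00000e-03  5.66721e+02  3.12876e+02  1.02129e+02] [0.475 0.427 0.378 0.036 0.027 0.032 0.016 0.015 0.018] 13.4167
```

carry_out(
  motion=[
    [[-0.0001,0.0002,0],[0,0,0]],
    [[0,0,0],[0,0,0]],
    [[0,0,0],[0,0,0]],
    [[0,0,0],[0,0,0]],
    [[0,0,0],[0,0,0]],
    [[0,0,0],[0,0,0]],
    [[0,0,0],[0,0,0]],
    [[0,0,0],[0,0,0]],
    [[0,0,0],[0,0,0]],
    [[0,0,0],[0,0,0]],
  ],
)

```text
clock: 14.25
ee_pos: [0.5668, 0.3128, 0.1021]
tcp_rot: [0.719, 0.695, -0.0, -0.0]
contact_force: [-2.6, 2.0, -1.9]
width: 0.338
finger_force: 80.2
```

```bash
python3 - <<'E'
from station import arm
import numpy as np
L=[]
for i in range(12):
    f=arm.grab_frame("top");s=arm.read_state();L.append(np.r_[s["contact_force"],s["torque"],s["ee_pos"]*1000])
L=np.array(L);print(L.mean(0).round(3),L.std(0).round(3),s["clock"])
from h import *
r0=dict(np.load("top0.npz"));print(arc(r0)[0],arc(f)[0])
E
```

```text
[-2.70100e+00  1.28600e+00 -1.54200e+00  2.84000e-01  5.91000e-01
 -5.00000e-03  5.66801e+02  3.12829e+02  1.02114e+02] [0.312 0.448 0.402 0.03  0.024 0.029 0.018 0.011 0.016] 14.85
[0.98959554 0.1091047 ] [0.98948794 0.10877937]
```

```bash
python3 - <<'E'
from roll import *
p0=np.array(load()[:2]);F0=3.0;K0=7500.
def Cof(K):
    r=p0-C0;n=r/np.hypot(*r);return p0-n*(.47-F0/K),n
Cc,n=Cof(K0);s0=.45*(n@EY);print(Cc,s0)
for v in(.1,.14,.18):
    N=int(.37/v/DT)+3
    T,O=design(10.,K0,Cc,(s0,0,0,0),N,v,F0,tr=.35)
    print("v",v,"rows",N,"yc min",O[:,2].min(),"vmax",abs(O[:,3]).max(),"end",O[-1].round(3),"@10",O[9].round(3))
    for m,K,mu,dx in((10,7500,1.2,0),(8.5,7500,1.2,0),(12.5,7500,1.2,0),(10,5500,1.2,0),(10,9500,1.2,0),(10,7500,.9,0),(10,7500,1.5,0),(10,7500,1.2,.0004),(10,7500,1.2,-.0004)):
        Ct,_=Cof(K);Ct=Ct+dx*EX+dx*np.sqrt(1-(s0/.45)**2)/(s0/.45)*EY   # keep same gap at start
        o,A=sim(T[:10],p0,m,K,Ct,mu=mu);print("  ",m,K,mu,dx,"F",A.min().round(1),A.max().round(1),[x for x in o[[2,4,6,8,9],0].round(1)],o[9].round(4))
E
```

```text
[0.98974308 0.10917213] 0.1821201584983227
v 0.1 rows 47 yc min -0.0988220730379991 vmax 0.09554654138743787 end [-0.185  0.    -0.061  0.096  7.   ] @10 [ 0.116 -0.1   -0.028 -0.068  7.   ]
   10 7500 1.2 0 F 3.0 7.1 [np.float64(5.7), np.float64(6.6), np.float64(6.6), np.float64(6.8), np.float64(6.9)] [ 6.8635  0.1161 -0.0277 -0.0679]
   8.5 7500 1.2 0 F 3.0 7.0 [np.float64(5.3), np.float64(5.8), np.float64(6.1), np.float64(6.6), np.float64(6.7)] [ 6.739   0.1162 -0.0278 -0.068 ]
   12.5 7500 1.2 0 F 3.0 8.3 [np.float64(6.2), np.float64(7.8), np.float64(7.7), np.float64(7.3), np.float64(7.1)] [ 7.0911  0.116  -0.0276 -0.0693]
   10 5500 1.2 0 F 3.0 7.5 [np.float64(5.5), np.float64(7.0), np.float64(7.2), np.float64(6.9), np.float64(6.7)] [ 6.7088  0.1155 -0.0271 -0.069 ]
   10 9500 1.2 0 F 3.0 7.5 [np.float64(5.7), np.float64(6.1), np.float64(6.5), np.float64(7.1), np.float64(7.1)] [ 7.1186  0.1164 -0.0281 -0.0688]
   10 7500 0.9 0 F 3.0 6.6 [np.float64(4.3), np.float64(5.6), np.float64(6.2), np.float64(6.0), np.float64(5.7)] [ 5.7419  0.1166 -0.0283 -0.0706]
   10 7500 1.5 0 F 3.0 8
[... 2703 characters left out ...]
np.float64(5.9), np.float64(6.0), np.float64(6.6), np.float64(6.9)] [ 6.9093  0.064  -0.0224 -0.042 ]
   10 7500 0.9 0 F 3.0 6.3 [np.float64(4.3), np.float64(5.2), np.float64(5.6), np.float64(5.6), np.float64(5.6)] [ 5.6023  0.0644 -0.0228 -0.0456]
   10 7500 1.5 0 F 3.0 8.5 [np.float64(6.9), np.float64(7.6), np.float64(7.1), np.float64(7.3), np.float64(7.5)] [ 7.5071  0.0627 -0.021  -0.0378]
   10 7500 1.2 0.0004 F 3.0 7.0 [np.float64(5.5), np.float64(6.2), np.float64(6.1), np.float64(6.2), np.float64(6.1)] [ 6.0733  0.0613 -0.0204 -0.0372]
   10 7500 1.2 -0.0004 F 3.0 7.4 [np.float64(5.7), np.float64(6.5), np.float64(6.4), np.float64(6.7), np.float64(7.0)] [ 7.015   0.0658 -0.0234 -0.0457]
```

```bash
cat > step.py <<'E'
from roll import *
import sys
K0=7500.;F0=3.0;P0=np.array([.56676388,.31316417])
r=P0-C0;N_=r/np.hypot(*r);CC=P0-N_*(.47-F0/K0);S0=.45*(N_@EY)
LOG="log.json"
def cmdpath(rws,c):
    o=[];c=list(c)
    for (r,a) in rws:
        C,S=np.cos(c[3]),np.sin(c[3]);c=[c[0]+C*r[0]+S*r[1],c[1]+S*r[0]-C*r[1],c[2]-r[2],c[3]-a[2]];o.append(c[:2])
    return o
def emit(T):
    c=load();rw=rows([(*t,c[2],c[3]) for t in T],nd=5)
    L=json.load(open(LOG)) if os.path.exists(LOG) else []
    L+=cmdpath(rw,c);json.dump(L,open(LOG,"w"));show(rw)
E
python3 - <<'E'
from step import *
T,O=design(10.,K0,CC,(S0,0,0,0),10,.12,F0,tr=.35);print(O[-1]);emit(T)
E
```

```text
[ 0.10287016 -0.12       -0.0261084  -0.06155927  7.        ]
[[[-0.00141,-0.00046,0.0],[0,0,0.0]],[[-0.00417,-0.00153,0.0],[0,0,0.0]],[[-0.00716,-0.00251,0.0],[0,0,0.0]],[[-0.01034,-0.00338,0.0],[0,0,0.0]],[[-0.01276,-0.00387,0.0],[0,0,0.0]],[[-0.01356,-0.00362,0.0],[0,0,0.0]],[[-0.01421,-0.00336,0.0],[0,0,0.0]],[[-0.01473,-0.00308,0.0],[0,0,0.0]],[[-0.01515,-0.00283,0.0],[0,0,0.0]],[[-0.01544,-0.00257,0.0],[0,0,0.0]]]
```

carry_out(
  motion=[
    [[-0.00141,-0.00046,0],[0,0,0]],
    [[-0.00417,-0.00153,0],[0,0,0]],
    [[-0.00716,-0.00251,0],[0,0,0]],
    [[-0.01034,-0.00338,0],[0,0,0]],
    [[-0.01276,-0.00387,0],[0,0,0]],
    [[-0.01356,-0.00362,0],[0,0,0]],
    [[-0.01421,-0.00336,0],[0,0,0]],
    [[-0.01473,-0.00308,0],[0,0,0]],
    [[-0.01515,-0.00283,0],[0,0,0]],
    [[-0.01544,-0.00257,0],[0,0,0]],
  ],
)

```text
clock: 15.68
ee_pos: [0.5344, 0.2037, 0.102]
tcp_rot: [0.719, 0.695, -0.001, -0.001]
contact_force: [-3.7, 1.3, 0.2]
width: 0.336
finger_force: 80.4
```

```bash
cat > fit.py <<'E'
from step import *
from scipy.optimize import least_squares
from station import arm
s=arm.read_state();f,t,e=s["contact_force"],s["torque"],s["ee_pos"];c=load()
tx,ty=t[0]-0.,t[1]+0.
print("clock",s["clock"],"F",f.round(2),"tau",t.round(3),"cmd-meas mm",((np.array(c[:3])-e)*1e3).round(2))
Fn=np.hypot(tx,ty)/.22;nx=np.array([-ty,tx])/np.hypot(tx,ty)
print("F from torque %.2f"%Fn,"force-xy %.2f"%np.hypot(f[0],f[1]),"s from torque dir %.3f"%(.45*nx@EY))
L=json.load(open("log.json"));M=json.load(open("meas.json")) if os.path.exists("meas.json") else []
M=[x for x in M if x[0]!=len(L)]+[(len(L),float(Fn))];json.dump(M,open("meas.json","w"))
def res(p):
    o,A=sim(L,P0,p[0],K0,CC+p[2]*EX*1e-3+p[2]*1e-3*2.26*EY*0,mu=p[1],sub=20)
    return np.r_[[(o[i-1,0]-F)/.25 for i,F in M],(p[0]-10)/1.2,(p[1]-1.2)/.1,p[2]/.2]
q=least_squares(res,[10,1.2,0],diff_step=.02).x
o,A=sim(L,P0,q[0],K0,CC+q[2]*EX*1e-3,mu=q[1],sub=20)
print("fit m,mu,dx",q.round(3),"F sim",[(i,o[i-1,0].round(2),F) for i,F in M],"state F,s,yc,vc",o[-1].round(4),"Frange",A.min(),A.max())
E
python3 fit.py
```

```text
clock 15.6833 F [-3.74  1.26  0.24] tau [0.366 1.127 0.027] cmd-meas mm [ 1.62  1.49 -0.02]
F from torque 5.39 force-xy 3.95 s from torque dir 0.125
fit m,mu,dx [10.336  1.156  0.322] F sim [(10, np.float64(5.5), 5.387343283764192)] state F,s,yc,vc [ 5.5     0.1023 -0.0258 -0.0589] Frange 0.8468816659479295 8.708042029232537
```

```bash
python3 - <<'E'
from step import *
C=CC+.00036*EX
T,O=design(10.3,K0,C,(.1020,-.12,-.0258,-.059),10,.12,5.3,F=7.2,tr=.4);print(O[-1].round(4));emit(T)
E
```

```text
[ 2.00e-03 -1.20e-01 -6.29e-02 -1.47e-02  7.20e+00]
[[[-0.01586,-0.00233,0.0],[0,0,0.0]],[[-0.01521,-0.002,0.0],[0,0,0.0]],[[-0.01506,-0.00176,0.0],[0,0,0.0]],[[-0.01487,-0.00151,0.0],[0,0,0.0]],[[-0.01463,-0.00129,0.0],[0,0,0.0]],[[-0.01429,-0.00109,0.0],[0,0,0.0]],[[-0.01388,-0.00086,0.0],[0,0,0.0]],[[-0.01336,-0.00063,0.0],[0,0,0.0]],[[-0.01273,-0.00039,0.0],[0,0,0.0]],[[-0.01202,-0.00016,0.0],[0,0,0.0]]]
```

carry_out(
  motion=[
    [[-0.01586,-0.00233,0],[0,0,0]],
    [[-0.01521,-0.002,0],[0,0,0]],
    [[-0.01506,-0.00176,0],[0,0,0]],
    [[-0.01487,-0.00151,0],[0,0,0]],
    [[-0.01463,-0.00129,0],[0,0,0]],
    [[-0.01429,-0.00109,0],[0,0,0]],
    [[-0.01388,-0.00086,0],[0,0,0]],
    [[-0.01336,-0.00063,0],[0,0,0]],
    [[-0.01273,-0.00039,0],[0,0,0]],
    [[-0.01202,-0.00016,0],[0,0,0]],
  ],
)

```text
clock: 16.52
ee_pos: [0.518, 0.0619, 0.102]
tcp_rot: [0.719, 0.695, -0.001, -0.001]
contact_force: [-5.4, -0.2, -0.9]
width: 0.338
finger_force: 80.3
```

```bash
python3 fit.py; python3 - <<'E'
from h import *
from station import arm
f=arm.grab_frame("top");s=arm.read_state();print(s["clock"],s["contact_force"].round(2),s["torque"].round(3),s["ee_pos"].round(5))
f2=arm.grab_frame("top");s=arm.read_state();print(s["clock"],s["contact_force"].round(2),s["torque"].round(3),s["ee_pos"].round(5))
EX=np.array([.99947,-.0327]);EY=np.array([.0327,.99947]);B=np.array([.98960,.10905])
for g in(f,f2):
    c,q,r=arc(g);k=abs(r)<.003;q=q[k]
    y=least_squares(lambda y:np.hypot(*(q-B-y[0]*EY-y[1]*EX).T)-.45,[-.06,0],loss="soft_l1",f_scale=.001).x
    y1=least_squares(lambda y:np.hypot(*(q-B-y[0]*EY).T)-.45,[-.06],loss="soft_l1",f_scale=.001).x;print("yc",y,y1,k.sum())
E
```

```text
clock 16.5167 F [-5.4  -0.18 -0.88] tau [ 0.109  1.278 -0.016] cmd-meas mm [1.36 1.85 0.03]
F from torque 5.83 force-xy 5.40 s from torque dir 0.024
fit m,mu,dx [9.108 1.281 0.512] F sim [(10, np.float64(5.26), 5.387343283764192), (20, np.float64(5.99), 5.83014029637225)] state F,s,yc,vc [ 5.9854e+00 -2.5000e-03 -5.8200e-02 -2.6000e-03] Frange 0.0 9.357566353144698
16.5667 [-5.97 -1.79 -0.34] [-0.12   1.496  0.012] [0.51799 0.06013 0.10197]
16.6167 [-5.37  0.24 -1.71] [ 0.05   1.326 -0.002] [0.518   0.06109 0.10198]
yc [-0.17254481  0.02813575] [-0.06830579] 17
yc [-0.16924403  0.02699298] [-0.06913186] 14
```

```bash
cat > yc.py <<'E'
from h import *
from station import arm
a=dict(np.load("top0.npz"))
def shift(g,box):
    v0,v1,u0,u1=box;t=a["img"][v0:v1,u0:u1];R=cv2.matchTemplate(g["img"],t,cv2.TM_CCOEFF_NORMED)
    R=R[max(0,v0-12):v0+13];_,mx,_,(x,y)=cv2.minMaxLoc(R);r=R[y]
    d=.5*(r[x-1]-r[x+1])/(r[x-1]-2*r[x]+r[x+1]) if 0<x<len(r)-1 else 0
    z=np.median(a["range_z"][v0:v1,u0:u1]);return mx,-(x+d-u0)*z/467.95
if __name__=="__main__":
    g=arm.grab_frame("top");s=arm.read_state();np.savez("g.npz",**g)
    print(s["clock"],s["contact_force"].round(2),s["torque"].round(3))
    for b in((60,95,130,190),(60,95,290,330),(30,60,160,200),(30,60,262,300),(62,80,130,330)): print(b,shift(g,b))
    cv2.imwrite("pics/mid.png",cv2.resize(g["img"][:,:,::-1],(800,600)))
E
python3 yc.py
```

```text
16.6667 [-5.62  0.56 -0.94] [ 0.036  1.251 -0.006]
(60, 95, 130, 190) (0.9483963847160339, np.float32(-0.07210566))
(60, 95, 290, 330) (0.9594912528991699, np.float32(-0.07002078))
(30, 60, 160, 200) (0.9847645163536072, np.float32(-0.08072677))
(30, 60, 262, 300) (0.9838365316390991, np.float32(-0.08077494))
(62, 80, 130, 330) (0.9494597911834717, np.float32(-0.072490335))
```

View pics/mid.png

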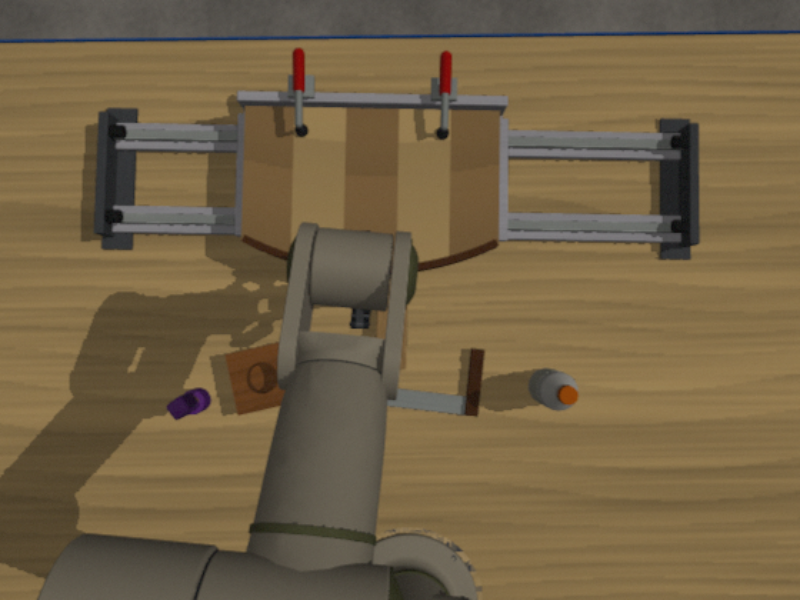

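Mid-pass view: the roller sits at the crest, around (360,270), with the carriage shifted about 69 mm right and well clear of the buffers. The square, bottle and block are undisturbed. The force is about 6 N. I pin down the carriage position now, while the crest holds it still.

```bash
python3 - <<'E'
from yc import *
from step import *
g0=dict(np.load("g.npz"));g=arm.grab_frame("top");s=arm.read_state()
print(s["clock"],s["contact_force"].round(2),s["torque"].round(3),(np.array(load()[:3])-s["ee_pos"])*1e3,s["ee_pos"])
for b in((78,150,140,200),(78,150,262,322),(78,130,200,262)):
    z=np.median(a["range_z"][b[0]:b[1],b[2]:b[3]])
    print(b,z,shift(g0,b),shift(g,b))
B=np.array([.98960,.10905])
for x in(g0,g):
    W=world(x);P=[]
    for u in range(120,360):
        m=np.where((abs(W[:,u,2]-.092)<.007)&(W[:,u,0]<.75)&(W[:,u,0]>.4))[0]
        if len(m)>20:P.append((u,m.max()+.5))
    P=np.array(P,float);q=atz(x,P[:,0],P[:,1],.092);y=-.069
    for i in range(4):
        k=abs(np.hypot(*(q-B-y*EY).T)-.45)<.002
        y=least_squares(lambda y:np.hypot(*(q[k]-B-y[0]*EY).T)-.45,[y]).x[0]
    print("arc yc",y,k.sum())
E
```

```text
16.7167 [-5.58  0.85 -1.19] [ 0.02   1.242 -0.013] [1.23840226 1.69714911 0.02492703] [0.51809142 0.06204828 0.10197507]
(78, 150, 140, 200) 1.042398 (0.9792017340660095, np.float32(-0.071142316)) (0.9777846932411194, np.float32(-0.07171216))
(78, 150, 262, 322) 1.0446217 (0.9656481146812439, np.float32(-0.07088021)) (0.9691435098648071, np.float32(-0.071546614))
(78, 130, 200, 262) 1.0447056 (0.9804041981697083, np.float32(-0.070792295)) (0.9859496355056763, np.float32(-0.071409695))
arc yc -0.07021087377784661 88
arc yc -0.0710003537816713 88
```

```bash
python3 - <<'E'
from step import *
yc=-.0717;pm=np.array([.51809,.06205]);p=np.array(load()[:2]);F=5.75
from scipy.optimize import brentq
Cy=CC[1]+.0017
g=lambda x:np.hypot(*(p-np.array([x,Cy])-yc*EY))-(.47-F/K0)
Cx=brentq(g,.985,.995);C=np.array([Cx,Cy]);r=p-C-yc*EY;s=.45*(r@EY)/np.hypot(*r);print("Ceff",C,"s",s)
json.dump(C.tolist(),open("ceff.json","w"))
T,O=design(9.3,K0,C,(s,0,yc,-.006),10,.13,F,F=7.,tr=.35);print(O.round(4));emit(T)
for m,mu,dx,K in((8.5,1.2,0,7500),(12,1.2,0,7500),(9.3,1,0,7500),(9.3,1.4,0,7500),(9.3,1.2,.0003,7500),(9.3,1.2,-.0003,7500)):
    o,A=sim(T,p,m,K,C+[dx,0],yc=yc,vc=-.006,mu=mu);print(m,mu,dx,A.min().round(1),A.max().round(1),o[-1].round(4))
E
```

```text
Ceff [0.99026585 0.11087213] s 0.008822283269624417
[[ 7.5000e-03 -3.1000e-02 -7.1800e-02  0.0000e+00  6.0476e+00]
 [ 3.5000e-03 -6.1900e-02 -7.1800e-02  0.0000e+00  6.3452e+00]
 [-3.0000e-03 -9.2900e-02 -7.1800e-02  0.0000e+00  6.6429e+00]
 [-1.2100e-02 -1.2380e-01 -7.1800e-02  0.0000e+00  6.9405e+00]
 [-2.2900e-02 -1.3000e-01 -7.1800e-02  0.0000e+00  7.0000e+00]
 [-3.3700e-02 -1.3000e-01 -7.1800e-02  0.0000e+00  7.0000e+00]
 [-4.4500e-02 -1.3000e-01 -7.1800e-02  0.0000e+00  7.0000e+00]
 [-5.5400e-02 -1.3000e-01 -7.1800e-02  0.0000e+00  7.0000e+00]
 [-6.6200e-02 -1.3000e-01 -7.1800e-02  0.0000e+00  7.0000e+00]
 [-7.7000e-02 -1.3000e-01 -7.1800e-02  0.0000e+00  7.0000e+00]]
[[[-0.00155,1e-05,0.0],[0,0,0.0]],[[-0.0041,-1e-05,0.0],[0,0,0.0]],[[-0.00679,4e-05,0.0],[0,0,0.0]],[[-0.00948,0.0002,0.0],[0,0,0.0]],[[-0.01125,0.00044,0.0],[0,0,0.0]],[[-0.0113,0.00072,0.0],[0,0,0.0]],[[-0.01129,0.00098,0.0],[0,0,0.0]],[[-0.01129,0.00126,0.0],[0,0,0.0]],[[-0.01129,0.00154,0.0],[0,0,0.0]],[[-0.0113,0.00183,0.0],[0,0,0.0]]]
8.5 1.2 0 5.8 7.2 [ 6.9448 -0.077  -0.0718  0.    ]
12 1.2 0 5.8 7.3 [ 7.0187 -0.077  -0.0719  0.    ]
9.3 1 0 5.8 7.3 [ 6.9365e+00 -7.7000e-02 -7.1800e-02  1.3000e-03]
9.3 1.4 0 5.8 7.2 [ 6.9314 -0.077  -0.0718  0.    ]
9.3 1.2 0.0003 3.5 5.0 [ 4.7263 -0.077  -0.0718  0.    ]
9.3 1.2 -0.0003 8.0 9.5 [ 8.9717e+00 -7.7200e-02 -7.1700e-02  3.2000e-03]
```

carry_out(
  motion=[
    [[-0.00155,1e-05,0],[0,0,0]],
    [[-0.0041,-1e-05,0],[0,0,0]],
    [[-0.00679,4e-05,0],[0,0,0]],
    [[-0.00948,0.0002,0],[0,0,0]],
    [[-0.01125,0.00044,0],[0,0,0]],
    [[-0.0113,0.00072,0],[0,0,0]],
    [[-0.01129,0.00098,0],[0,0,0]],
    [[-0.01129,0.00126,0],[0,0,0]],
    [[-0.01129,0.00154,0],[0,0,0]],
    [[-0.0113,0.00183,0],[0,0,0]],
  ],
)

```text
clock: 17.55
ee_pos: [0.5218, -0.0279, 0.1019]
tcp_rot: [0.719, 0.695, -0.001, -0.001]
contact_force: [-6.1, 0.0, -0.9]
width: 0.334
finger_force: 80.4
```

```bash
python3 fit.py | head -2
```

```text
clock 17.55 F [-6.06  0.02 -0.92] tau [-0.134  1.353  0.04 ] cmd-meas mm [1.55 1.79 0.11]
F from torque 6.18 force-xy 6.06 s from torque dir -0.059
```

```bash
python3 - <<'E'
from step import *
C=np.array(json.load(open("ceff.json")))+.00012*EX;p=np.array(load()[:2]);yc=-.0718;F=6.15
r=p-C-yc*EY;s=.45*(r@EY)/np.hypot(*r);print("s",s,"F",K0*(.47-np.hypot(*r)))
T,O=design(9.3,K0,C,(s,-.13,yc,0),10,.122,F,F=7.,tr=.4);print(O.round(4)[[2,5,9]]);emit(T)
for m,mu,dx,K in((9.3,1.2,0,7500),(8.5,1.2,0,7500),(12.5,1.2,0,7500),(9.3,1,0,7500),(9.3,1.4,0,7500),(9.3,1.2,.0003,7500),(9.3,1.2,-.0003,7500),(9.3,1.2,0,5500)):
    o,A=sim(T,p,m,K,C+[dx,0],yc=yc,vc=0,mu=mu);print(m,mu,dx,A.min().round(1),A.max().round(1),o[-1].round(4))
E
```

```text
s -0.07705554312073604 F 6.067335895270226
[[-1.0760e-01 -1.2200e-01 -7.1600e-02  3.8000e-03  6.6812e+00]
 [-1.3810e-01 -1.2200e-01 -6.8600e-02  2.1800e-02  7.0000e+00]
 [-1.7870e-01 -1.2200e-01 -5.4700e-02  6.4300e-02  7.0000e+00]]
[[[-0.01059,0.002,0.0],[0,0,0.0]],[[-0.01056,0.00225,0.0],[0,0,0.0]],[[-0.01039,0.0025,0.0],[0,0,0.0]],[[-0.0101,0.00276,0.0],[0,0,0.0]],[[-0.00966,0.00303,0.0],[0,0,0.0]],[[-0.00909,0.00328,0.0],[0,0,0.0]],[[-0.00841,0.00355,0.0],[0,0,0.0]],[[-0.00762,0.00385,0.0],[0,0,0.0]],[[-0.00673,0.00413,0.0],[0,0,0.0]],[[-0.00575,0.00443,0.0],[0,0,0.0]]]
9.3 1.2 0 6.1 7.3 [ 6.6001 -0.1788 -0.0546  0.0645]
8.5 1.2 0 6.1 7.1 [ 6.4311 -0.1789 -0.0545  0.0643]
12.5 1.2 0 6.1 9.1 [ 7.8581 -0.1785 -0.055   0.067 ]
9.3 1 0 4.9 8.0 [ 7.0942 -0.1787 -0.0547  0.0673]
9.3 1.4 0 6.0 8.7 [ 6.0038 -0.179  -0.0544  0.0641]
9.3 1.2 0.0003 3.9 9.4 [ 4.344  -0.1787 -0.0545  0.0683]
9.3 1.2 -0.0003 4.1 10.0 [ 8.9502 -0.1788 -0.0547  0.0694]
9.3 1.2 0 4.5 9.1 [ 5.8682 -0.1784 -0.0551  0.0733]
```

carry_out(
  motion=[
    [[-0.01059,0.002,0],[0,0,0]],
    [[-0.01056,0.00225,0],[0,0,0]],
    [[-0.01039,0.0025,0],[0,0,0]],
    [[-0.0101,0.00276,0],[0,0,0]],
    [[-0.00966,0.00303,0],[0,0,0]],
    [[-0.00909,0.00328,0],[0,0,0]],
    [[-0.00841,0.00355,0],[0,0,0]],
    [[-0.00762,0.00385,0],[0,0,0]],
    [[-0.00673,0.00413,0],[0,0,0]],
    [[-0.00575,0.00443,0],[0,0,0]],
  ],
)

```text
clock: 18.38
ee_pos: [0.5497, -0.1184, 0.1018]
tcp_rot: [0.719, 0.695, -0.003, -0.001]
contact_force: [-9.7, -2.2, 0.4]
width: 0.335
finger_force: 80.7
```

```bash
python3 fit.py | head -2; python3 -c "
from step import *
C=np.array(json.load(open('ceff.json')))+.00012*EX;p=np.array(load()[:2])
from station import arm
e=arm.read_state()['ee_pos'];print(e,arm.read_state()['dq'].round(3))
for yc in(-.053,-.0547,-.057):
    r=p-C-yc*EY;print(yc,.45*(r@EY)/np.hypot(*r),K0*(.47-np.hypot(*r)))"
```

```text
clock 18.3833 F [-9.72 -2.15  0.44] tau [-0.695  2.244 -0.012] cmd-meas mm [2.55 2.43 0.2 ]
F from torque 10.68 force-xy 9.96 s from torque dir -0.147
[ 0.54969891 -0.11840391  0.10179917] [-0.076  0.103 -0.187  0.002  0.082 -0.076]
-0.053 -0.180132289997425 1.7419947229752042
-0.0547 -0.17876177780094635 6.826341369368244
-0.057 -0.1768981158163059 13.643190636491859
```

Force is 10 N inside the last 40 mm, so I lift off now along the outward normal, then raise.

carry_out(
  motion=[
    [[-0.002,-0.004,0],[0,0,0]],
    [[-0.004,-0.009,0],[0,0,0]],
    [[-0.006,-0.014,0],[0,0,0]],
    [[-0.006,-0.014,0],[0,0,0]],
    [[-0.004,-0.01,-0.005],[0,0,0]],
    [[0,-0.004,-0.014],[0,0,0]],
    [[0,0,-0.018],[0,0,0]],
    [[0,0,-0.018],[0,0,0]],
    [[0,0,-0.015],[0,0,0]],
    [[0,0,-0.01],[0,0,0]],
  ],
)

```text
clock: 19.22
ee_pos: [0.4967, -0.137, 0.1844]
tcp_rot: [0.719, 0.695, 0.001, 0.002]
contact_force: [0.4, -0.7, -2.2]
width: 0.339
finger_force: 80.3
```

carry_out(
  motion=[
    [[0,0,0],[0,0,0]],
    [[0,0,0],[0,0,0]],
    [[0,0,0],[0,0,0]],
    [[0,0,0],[0,0,0]],
    [[0,0,0],[0,0,0]],
    [[0,0,0],[0,0,0]],
    [[0,0,0],[0,0,0]],
    [[0,0,0],[0,0,0]],
    [[0,0,0],[0,0,0]],
    [[0,0,0],[0,0,0]],
  ],
)

```text
clock: 20.05
ee_pos: [0.4967, -0.1365, 0.1821]
tcp_rot: [0.719, 0.695, 0.0, -0.0]
contact_force: [-0.6, 0.4, -2.1]
width: 0.336
finger_force: 80.4
```

```bash
python3 - <<'E'
from yc import *
import time
for i in range(3):
    g=arm.grab_frame("top");print([shift(g,b) for b in((78,150,140,200),(78,150,262,322))])
    for k in range(3): arm.grab_frame("scene")
f=arm.grab_frame("scene");s=arm.read_state();print(s["clock"],s["ee_pos"],s["contact_force"],s["finger_force"])
cv2.imwrite("pics/end.png",cv2.resize(f["img"][:,:,::-1],(800,600)))
E
```

```text
[(0.9812488555908203, np.float32(-0.035871968)), (0.9787375330924988, np.float32(-0.035836257))]
[(0.9813240170478821, np.float32(-0.035857353)), (0.9786900877952576, np.float32(-0.035823584))]
[(0.981254518032074, np.float32(-0.035860278)), (0.978899359703064, np.float32(-0.03583721))]
20.7 [ 0.49664311 -0.13650204  0.18213005] [-0.23702887 -0.65497742 -1.39765393] 80.39717674255371
```

View pics/end.png

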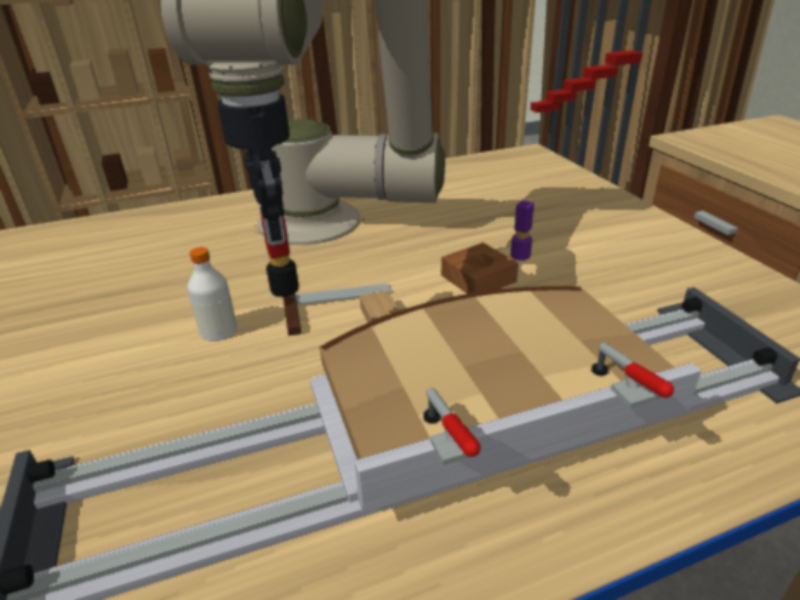

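The end view shows the roller held upright, with the wheel at (283,278) clear of and above the shelf. The carriage is standing still, and the bottle, square, offcut and block are in their places. Handing in.

```bash
python3 -c "
from station import arm
print(arm.close_job())"
```

```text
the job is handed in; nothing more can be done
None
```

I rolled the lipping in one left-to-right pass and handed the job in at about 20.7 s. Every force reading I took during the pass was between about 4 and 10.7 N, but readings came only about once a second, so the force in between wasn't measured. The roller is still held upright above the shelf, the carriage is still and clear of both buffers, and the other things look unmoved.

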